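# Release the antenna sample carrier from its test dock

### The job

Take the sample carrier out of the test dock: pull its sprung wing-grip plunger out, twist it so that it stays latched open when you let go, then slide the carrier out along its rails by the upright tab and lay it gently, flat and board side up, in the low black tray. Leave the plunger latched open for the next sample, and leave the small things lying round about where they are.

Things in the scene. Friction and masses are not known exactly. Their poses are not given: they have to be found in the camera images.
- dock_seat (a point): Test dock: 106 x 138 mm grey metal plate fixed to the bench, two lipped rails on it. The point is on its floor (19 mm up) under the middle of the seated carrier. x: across the rails, away from the plunger; y: along the rails to their open end, the way out; z: up. Rails y -56 to +56 mm, lips to z 15.5 mm, over the carrier's long edges by 6 mm; play 1.2 mm each side, 1.5 mm up. End block 30 mm high.
- crown_end (a point): Slotted end of the plunger's fixed sleeve, 30 mm across, on the axis, level with the lands; z: the axis, outwards, leaning 35 degrees from vertical towards dock -x. A cross pin on the stem stands in its deep slot; it clears the lands, so that the grip can turn, only past 0.0095 of pull. Let down in a rest groove it stays at about 0.007, and the plunger's nose is then 1.5 mm clear of the carrier.
- plunger (a joint): Pull of the index plunger along its axis, m. 0: the spring has driven its nose (8 mm) into a notch in the carrier's edge, so that the carrier cannot slide. The spring pulls back with 6 N at 0, 11.5 N at the hard stop at 0.011. Let go unlatched, it springs home.
- knob (a joint): Turn of the plunger's wing grip about the plunger axis, rad, positive anticlockwise seen from its outer end. 0 (with 3 degrees of play): locked, cross pin in the deep slot. Rest grooves 2 mm deep lie at +1.047 and -1.047; either will do. Hard stops at +1.3 and -1.3.
- knob_grip (a point): Point to grip on the plunger's wing grip, a black paddle 40 mm wide (x), 12 mm thick (y), flat-faced, from 19 mm below to 8 mm above this point along the axis; the crown ends 22.5 mm below the point while the plunger is home. z: outwards along the axis, the direction of the pull. Moves and turns with the plunger.
- carrier_center (a point): Middle of the sample carrier's plate (half-way up), a loose aluminium plate 72 mm (x) x 112 mm (y) x 10 mm, about 0.25 kg, with a small antenna board (8 mm high, at y -55 to -6 mm) on its upper side. z: up out of the board side. y: the way it slides out of the dock. The tab stands at y +12 mm.
- carrier_tab (a point): Point to grip on the carrier's upright black pull tab: 30 mm wide (carrier x), 10 mm thick (carrier y), its top 12 mm above this point; the plate's underside is 40 mm below this point, its upper side 30 mm below (27 mm at the tab's foot).
- tray_floor (a point): Middle of the inner floor of the low black tray, 13 mm above the bench. The tray is fixed, on short feet, outside 160 mm (x) x 190 mm (y), walls 4 mm thick, rim 11 mm above the floor; the carrier lies in it whichever way it is turned if it is near the middle.
- wrench: Small torque wrench lying on the bench, 19 x 147 x 10 mm, bystander; origin in the middle of its underside.
- attenuator: Black finned coaxial attenuator lying on the bench, 20 x 58 x 20 mm, bystander; origin in the middle of its underside.
- spacer: Slate-coloured printed spacer block 30 x 30 x 28 mm, bystander; origin in the middle of its underside.

How it is judged:
On the way, in this order (a step that is already met when the one before it is completed fails the run):
1. The plunger is latched open and the hand has let go of it, the carrier still at home (value of joint plunger between 0.0062 and 0.0088 m and (value of joint knob above 0.85 rad or value of joint knob below -0.85 rad) and contact force between the fingers and anything else below 0.3 N and y of carrier_center in the frame of dock_seat below 0.01 m), for 0.3 s.
2. The carrier has been slid out along its rails, clear of them (y of carrier_center in the frame of dock_seat above 0.105 m and value of joint plunger between 0.0062 and 0.0088 m and (value of joint knob above 0.85 rad or value of joint knob below -0.85 rad)), for 0.1 s.
At the end, for the whole second after the job is handed in: The carrier lies still, flat (within 3 degrees) and board side up on the tray's floor, its middle within 45 mm (tray x) and 60 mm (tray y) of the tray's; the plunger is still latched: pulled 6.2 to 8.8 mm, grip turned at least 0.85 rad either way (value of joint plunger between 0.0062 and 0.0088 m and (value of joint knob above 0.85 rad or value of joint knob below -0.85 rad) and x of carrier_center in the frame of tray_floor between -0.045 and 0.045 m and y of carrier_center in the frame of tray_floor between -0.06 and 0.06 m and z of carrier_center in the frame of tray_floor below 0.008 m and angle between carrier_center's own z axis and vertical below 0.06 rad and linear speed of carrier below 0.02 m/s); the robot touches nothing.
It fails at once if the torque wrench is pushed more than 20 mm (distance of wrench from where it was at the start of the episode above 0.02 m).
It fails at once if the attenuator is pushed more than 20 mm (distance of attenuator from where it was at the start of the episode above 0.02 m).
It fails at once if the spacer block is pushed more than 20 mm (distance of spacer from where it was at the start of the episode above 0.02 m).
It fails at once if the carrier drops into the tray: it comes down on the floor faster than 0.4 m/s (z of carrier_center in the frame of tray_floor below 0.012 m and x of carrier_center in the frame of tray_floor between -0.045 and 0.045 m and y of carrier_center in the frame of tray_floor between -0.06 and 0.06 m and linear speed of carrier above 0.4 m/s).
It also fails if it takes over 72 s, if anything falls off the work surface, if the arm or the gripper's body presses on something with over 40 N, if the wrist force passes 120 N, or if a joint passes its speed limit or range.

### The arm

A 7-joint arm with a two-finger parallel gripper is mounted at the origin on the work surface; the furniture and walls round the work are solid. World frame = base frame: x ahead of the robot, y to its left, z up, the work surface at z = 0. Lengths are in m, angles in rad, forces in N, time in s.
With the tool pointing down it reaches from about 0.4 to 0.925 m from the base axis. Payload 4.1 kg.
Tool frame: the origin (TCP) lies between the finger pads; the fingertips stand 14 mm ahead of it and the grasp point (between the pads) lies 5 mm behind it; z points along the fingers, y is the direction in which the jaws open and shut (so a half turn about z gives the same grasp; the last joint's range is limited). The gripper opens to 85 mm and grips with 20 to 120 N. Pads are 22 mm wide; open, the fingers measure 114 mm over their backs; the gripper's body (76 mm by 85 mm) begins 54 mm behind the grasp point. The pads swing forward as they close: fully open they stand 13 mm farther back than shut.
Start: joints at [1.056, 0.398, 0.045, 1.537, -0.019, 1.207, -0.051], TCP at [0.263, -0.595, 0.245] pointing down, gripper open.
Joint ranges: [-2.82, 2.82], [-0.49, 2.23], [-1.37, 1.46], [0, 2.46], [-1.36, 4.5], [0.23, 2], [-2.94, 2.94]. Speed limits (rad/s): [2.57, 2.57, 3.14, 3.14, 3.14, 3.14, 3.14].

### API

Orientations are given as a unit quaternion [x, y, z, w].
In Python, from bench import arm gives the robot as it stands.
- The arm moves only by the tool drive_tool, never from a script. Its argument "rows" is a list of rows, each a list of 3 entries, a list of its own where there are three numbers: the shift along the world's x, y, z in mm, then the turn, a rotation vector about the world's x, y, z in degrees, then the finger opening in mm, from 0 to 85.4. In form: [[[x, y, z], [wx, wy, wz], claw], ...]. A call has 1 to 8 rows; each row shifts and turns the pose as measured when the row begins; what a row does not reach is not made up. A row lasts 1/10 s, in which the tool goes at most 50 mm and 8.59 degrees, less where a joint would pass 70% of its speed; a pose out of reach is approached as far as the arm can. A call with a gripper value outside its range is refused whole. The fingers move at their own pace and stop on an object; the grip force is fixed at half the most. Time passes only in rows, so rows that do not move let the fingers close. It gives the time, the measured TCP pose, the force and the opening at its end, in the units of the state.
- arm.state(): the state, without advancing time (a new reading comes with each control period).
- arm.grab_frame(name): name is "scene" or "top"; returns the picture (420x560x3 uint8, blue, green, red); there is no depth.
- arm.camera_params(name): a dict with "camera_matrix" (3x3 intrinsics, pixels), "D" ([k1, k2, p1, p2, k3] as OpenCV has them; the pictures are not rectified), "view" (4x4, takes a point from world to camera coordinates). Camera axes: x right, y down, z forward; pixel columns grow to the right and rows downward; lengths in m; the calibration is good to about 2 mm. A picture is of the moment at which its call begins. camera_params takes no time and is no camera call.
- arm.sign_off(): hands the job in, once; it reports no verdict.
The state is a dict: "time_s": time; "q": joint angles; "joint_vel": joint speeds; "joint_efforts": joint torques, N m; "position": TCP position; "tool_rot": TCP orientation; "contact_force": force on the tool from outside, world axes, zero at the start; "torque": the same for the moment, N m; "gripper_width": finger opening in m.
Only numpy, scipy, OpenCV 4.12 (cv2) and the standard library are available. Lean on these libraries where they do the work, as an engineer would, in place of code of your own. Each camera call takes 0.05 s, during which the arm holds its last target.

## Working session

There is one attempt and no reset: what is moved stays moved. The work goes in short steps, Python scripts to look and compute and a tool call to move; the robot and the scene stay as the last step left them, time stands still between calls to the robot, and variables do not carry over. Pictures are saved under pics/ and viewed, and the job is handed in when it is done.

Besides the shell and the picture viewer there is one more tool, called after "Emit:" as name([rows], argument=value, ...), one row to a line, values as JSON. drive_tool: Moves the arm, as the interface text tells. Its arguments: {"type":"object","properties":{"rows":{"type":"array","items":{"type":"array"}}},"required":["rows"]}

```bash
mkdir -p pics; ls; python3 - <<'E'
from bench import arm
import cv2,numpy as np
np.set_printoptions(precision=4,suppress=True)
for n in ["scene","top"]:
    cv2.imwrite(f"pics/{n}0.png",arm.grab_frame(n))
    p=arm.camera_params(n);print(n,np.array(p["camera_matrix"]),p["D"],np.array(p["view"]))
s=arm.state();print(s)
E
```

```text
pics
scene [[400.3592   0.     272.2386]
 [  0.     400.3592 213.478 ]
 [  0.       0.       1.    ]] [-0.1154  0.      0.      0.      0.    ] [[ 0.6743 -0.7382  0.0164 -0.2647]
 [-0.471  -0.4471 -0.7605  0.4429]
 [ 0.5687  0.5051 -0.6492  0.4535]
 [ 0.      0.      0.      1.    ]]
top [[479.9014   0.     277.9284]
 [  0.     479.9014 208.7897]
 [  0.       0.       1.    ]] [0.0567 0.     0.     0.     0.    ] [[-0.0063 -0.9999 -0.0089  0.1895]
 [-0.9998  0.0065 -0.0189  0.5956]
 [ 0.0189  0.0088 -0.9998  0.9697]
 [ 0.      0.      0.      1.    ]]
{'time_s': 0.1, 'q': array([ 1.056 ,  0.3991,  0.045 ,  1.5378, -0.0187,  1.2069, -0.0507]), 'joint_vel': array([-0.0007, -0.0012,  0.0014, -0.0035,  0.0012, -0.0006,  0.0016]), 'joint_efforts': array([  0.0044, -47.626 ,   1.3705, -25.4951,   0.0119,   0.005 ,
         0.    ]), 'position': array([ 0.2623, -0.5941,  0.2444]), 'tool_rot': array([ 0.9785,  0.2064, -0.0002, -0.0009]), 'contact_force': array([ 1.0712,  0.1215, -0.7567]), 'torque': array([ 0.0353, -0.0027, -0.0175]), 'gripper_width': 0.0854226508743781}
```

View pics/scene0.png

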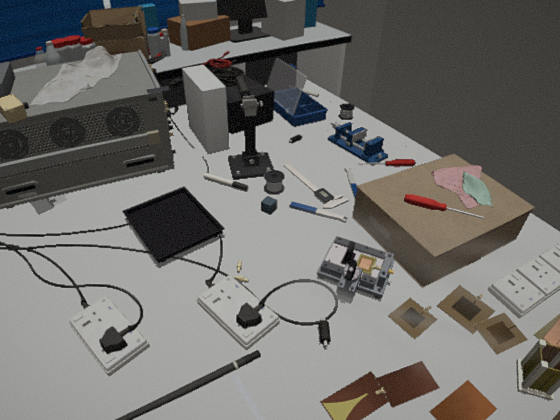

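View pics/top0.png

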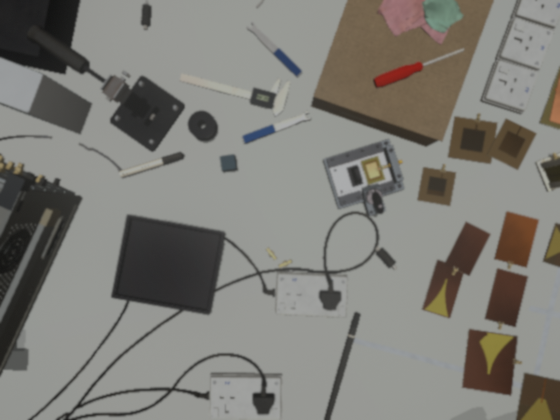

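```bash
cat > h.py <<'E'
import cv2,numpy as np
from bench import arm
np.set_printoptions(precision=4,suppress=True)
P={n:arm.camera_params(n) for n in("scene","top")}
def ray(n,uv):
    p=P[n];K=np.array(p["camera_matrix"]);V=np.array(p["view"])
    x=cv2.undistortPoints(np.array([[uv]],float),K,np.array(p["D"]))[0,0]
    R=V[:3,:3];c=-R.T@V[:3,3];d=R.T@np.array([x[0],x[1],1]);return c,d/np.linalg.norm(d)
def onz(n,uv,z):
    c,d=ray(n,uv);return c+d*(z-c[2])/d[2]
def tri(a,b):
    (c1,d1),(c2,d2)=ray("scene",a),ray("top",b)
    s=np.linalg.lstsq(np.stack([d1,-d2],1),c2-c1,rcond=None)[0]
    p,q=c1+d1*s[0],c2+d2*s[1];return (p+q)/2,np.linalg.norm(p-q)
def proj(n,X):
    p=P[n];V=np.array(p["view"])
    return cv2.projectPoints(np.array(X,float).reshape(-1,3),cv2.Rodrigues(V[:3,:3])[0],V[:3,3],np.array(p["camera_matrix"]),np.array(p["D"]))[0][:,0]
def crop(img,x0,y0,w,h,f,out):
    c=cv2.resize(img[y0:y0+h,x0:x0+w],None,fx=f,fy=f,interpolation=cv2.INTER_CUBIC)
    for i in range(0,w,10):
        cv2.line(c,(i*f,0),(i*f,6 if i%50 else 14),(0,0,255),1)
        if i%20==0: cv2.putText(c,str(x0+i),(i*f,24),0,.35,(0,0,255),1)
    for i in range(0,h,10):
        cv2.line(c,(0,i*f),(6,i*f),(0,0,255),1)
        if i%20==0: cv2.putText(c,str(y0+i),(8,i*f+4),0,.35,(0,0,255),1)
    cv2.imwrite(out,c)
E
python3 - <<'E'
from h import *
s=cv2.imread("pics/scene0.png");t=cv2.imread("pics/top0.png")
crop(s,300,220,110,85,7,"pics/s_dock.png")
crop(t,310,130,110,85,7,"pics/t_dock.png")
E
```

```text
(no output)
```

View pics/s_dock.png

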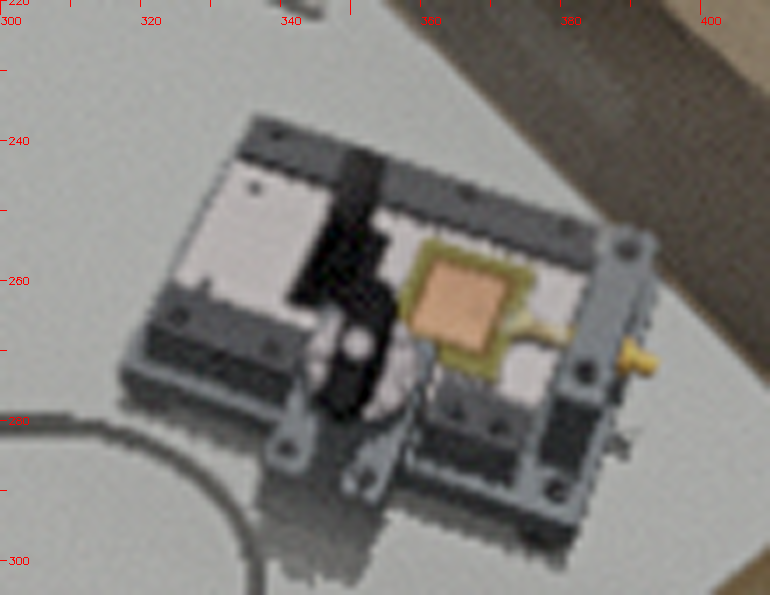

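View pics/t_dock.png

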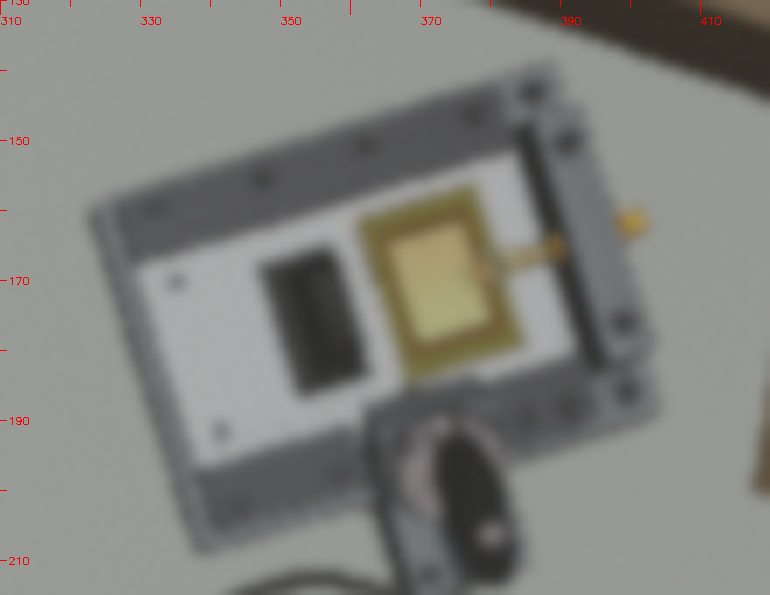

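```bash
python3 - <<'E'
from h import *
# plate top corners top view z=.019
for z in(.019,.0345):
  for uv in[(323,160.5),(338.5,208.5),(403,188.5),(388,140)]: print(z,uv,onz("top",uv,z))
print("carrier left corners",[onz("top",uv,.029) for uv in[(329,167.5),(337.5,196.5)]])
print("tab top",[onz("top",uv,.071) for uv in[(346.5,168),(357,165.5),(362.5,183),(352,186.5)]],onz("top",(354.5,175.7),.071))
print("tab top scene, corners",[onz("scene",uv,.071) for uv in[(350,242),(354.5,241.5),]])
print("dot",tri((351,269),(380,206)))
s=cv2.imread("pics/scene0.png");t=cv2.imread("pics/top0.png")
crop(s,335,235,40,55,14,"pics/s_k.png")
crop(t,355,180,45,40,16,"pics/t_k.png")
E
```

```text
0.019 (323, 160.5) [0.693  0.0945 0.019 ]
0.019 (338.5, 208.5) [0.5964 0.0642 0.019 ]
0.019 (403, 188.5) [ 0.6355 -0.0645  0.019 ]
0.019 (388, 140) [ 0.7329 -0.0356  0.019 ]
0.0345 (323, 160.5) [0.6912 0.0958 0.0345]
0.0345 (338.5, 208.5) [0.5961 0.066  0.0345]
0.0345 (403, 188.5) [ 0.6346 -0.0606  0.0345]
0.0345 (388, 140) [ 0.7304 -0.0321  0.0345]
carrier left corners [array([0.6778, 0.0835, 0.029 ]), array([0.62  , 0.0671, 0.029 ])]
tab top [array([0.6722, 0.0545, 0.071 ]), array([0.6767, 0.0347, 0.071 ]), array([0.6435, 0.0245, 0.071 ]), array([0.637 , 0.0444, 0.071 ])] [0.6574 0.0395 0.071 ]
tab top scene, corners [array([0.6665, 0.0387, 0.071 ]), array([0.674 , 0.0328, 0.071 ])]
dot (array([ 0.5997, -0.0068,  0.0791]), np.float64(0.0010103584014212344))
```

View pics/s_k.png

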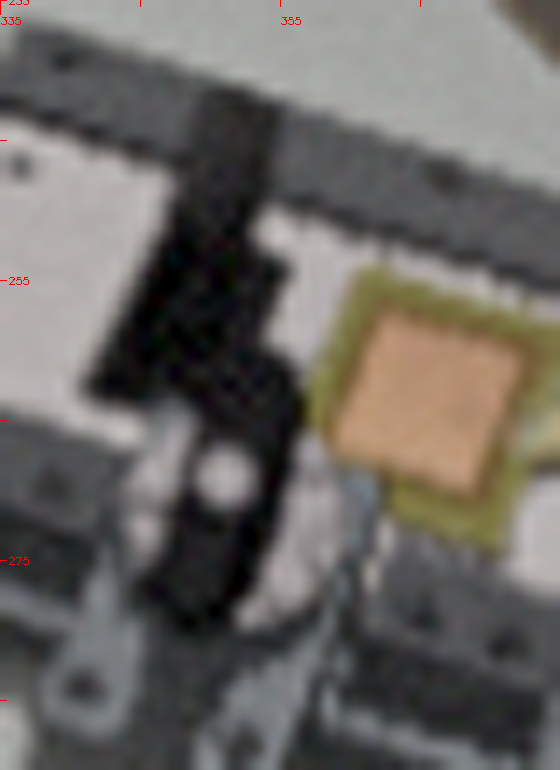

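View pics/t_k.png

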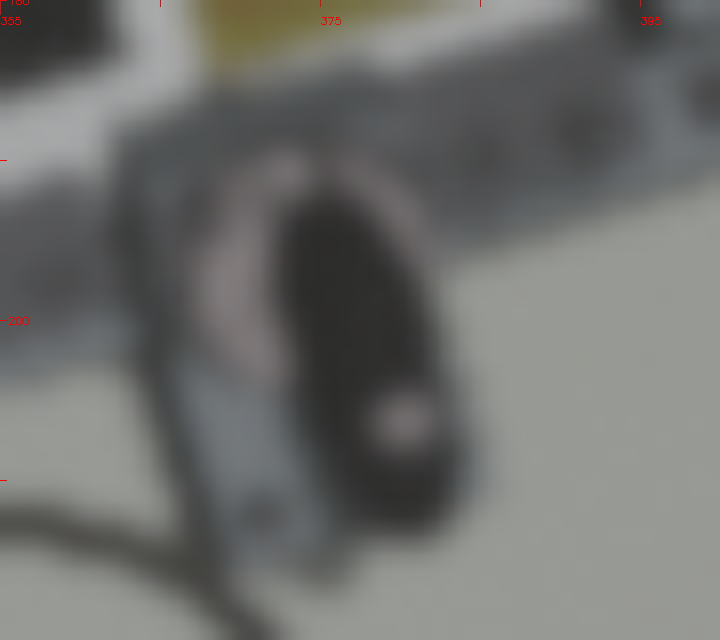

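```bash
cat >> h.py <<'E'
from scipy.spatial.transform import Rotation as Rn
YAW=np.radians(17.0)
DX=np.array([np.cos(YAW),np.sin(YAW),0]);DY=np.array([-np.sin(YAW),np.cos(YAW),0]);Z=np.array([0,0,1.])
A=-np.sin(np.radians(35))*DX+np.cos(np.radians(35))*Z
def frame(y,z): 
    return Rn.from_matrix(np.stack([np.cross(y,z),y,z],1))
def left(pos,R):
    s=arm.state();c=Rn.from_quat(s["tool_rot"])
    print("t %.2f"%s["time_s"],"pos",s["position"],"F",s["contact_force"],"w %.4f"%s["gripper_width"],"q",s["q"])
    print("left mm",(np.array(pos)-s["position"])*1e3,"rot deg",np.degrees((R*c.inv()).as_rotvec()))
E
python3 - <<'E'
from h import *
d,e=tri((351.3,269.1),(380,206.2));print(d,e)
g=d-.008*A;print("grip",g,"TCP",g-.003*A, "A",A)
left(g+.08*A,frame(-DY,-A))
E
```

```text
[ 0.5996 -0.0071  0.0791] 0.0017744196980723078
grip [ 0.604  -0.0057  0.0726] TCP [ 0.6056 -0.0052  0.0701] A [-0.5485 -0.1677  0.8192]
t 0.10 pos [ 0.2623 -0.5941  0.2444] F [ 1.0712  0.1215 -0.7567] w 0.0854 q [ 1.056   0.3991  0.045   1.5378 -0.0187  1.2069 -0.0507]
left mm [ 297.77    574.9706 -106.2371] rot deg [ 12.1249 -32.8613  -6.6452]
```

Emit:
drive_tool([
  [[20,36,0],[0.8,-2,-0.4],50],
  [[20,36,0],[0.8,-2,-0.4],50],
  [[20,36,0],[0.8,-2,-0.4],50],
  [[20,36,0],[0.8,-2,-0.4],50],
  [[20,36,0],[0.8,-2,-0.4],50],
  [[20,36,0],[0.8,-2,-0.4],50],
  [[20,36,0],[0.8,-2,-0.4],50],
  [[20,36,0],[0.8,-2,-0.4],50],
])

```text
time_s: 0.9
position: [0.4213, -0.2987, 0.2399]
tool_rot: [0.974, 0.17, 0.15, -0.03]
contact_force: [-0.9, -0.7, -0.7]
gripper_width: 0.0501
```

```bash
cat > k.py <<'E'
from h import *
import sys
g=np.array([.604,-.0057,.0726])
left(g+float(sys.argv[1])*1e-3*A,frame(-DY,-A))
E
python3 k.py 80
```

```text
t 0.90 pos [ 0.4213 -0.2987  0.2399] F [-0.8802 -0.739  -0.6825] w 0.0501 q [ 0.8401  0.0973 -0.1498  1.9721 -0.3128  0.945  -0.3643]
left mm [ 138.8341  279.5708 -101.766 ] rot deg [  5.1265 -16.7003  -2.9614]
```

Emit:
drive_tool([
  [[18,36,-5],[0.7,-2,-0.4],40],
  [[18,36,-5],[0.7,-2,-0.4],40],
  [[18,36,-10],[0.7,-2,-0.4],40],
  [[18,36,-10],[0.7,-2,-0.4],40],
  [[18,36,-15],[0.7,-2,-0.4],40],
  [[18,36,-15],[0.7,-2,-0.4],40],
  [[15,32,-15],[0.7,-2,-0.4],40],
  [[15,30,-15],[0.5,-2,-0.4],40],
])

```text
time_s: 1.7
position: [0.5544, -0.0197, 0.1559]
tool_rot: [0.945, 0.143, 0.289, -0.052]
contact_force: [-0.5, -0.2, -0.2]
gripper_width: 0.0401
```

```bash
python3 k.py 80
```

```text
t 1.70 pos [ 0.5544 -0.0197  0.1559] F [-0.506  -0.1587 -0.2204] w 0.0401 q [ 0.3741  0.1337 -0.3     2.2658 -0.7817  0.2707 -0.4742]
left mm [  5.6902   0.6078 -17.7398] rot deg [-0.6252 -1.0749 -0.4565]
```

Emit:
drive_tool([
  [[4,0,-15],[0,0,0],40],
  [[0,0,-5],[-0.6,-1,-0.4],40],
  [[0,0,0],[0,0,0],40],
])

```text
time_s: 2.0
position: [0.5564, -0.0122, 0.1329]
tool_rot: [0.944, 0.147, 0.291, -0.05]
contact_force: [-1.0, -0.3, -0.3]
gripper_width: 0.0399
```

```bash
python3 k.py 80; python3 - <<'E'
from h import *
s=arm.grab_frame("scene");t=arm.grab_frame("top")
cv2.imwrite("pics/s1.png",np.vstack([s[150:360,200:560],t[60:270,200:560]]))
E
```

```text
t 2.00 pos [ 0.5564 -0.0122  0.1329] F [-0.9621 -0.2798 -0.2512] w 0.0399 q [ 0.1872  0.1714 -0.1241  2.2908 -1.0393  0.2308 -0.2214]
left mm [ 3.7683 -6.931   5.2014] rot deg [-0.3265 -0.7388 -0.8451]
```

View pics/s1.png

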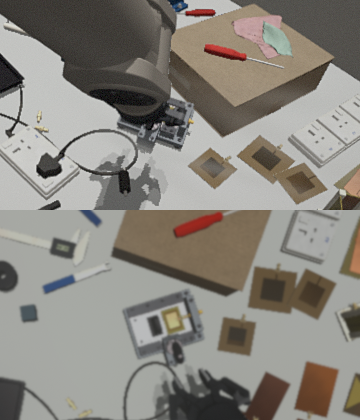

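Emit:
drive_tool([
  [[10,-5,-8],[0,-0.7,-0.8],40],
  [[8,2,-10],[0,0,0],40],
  [[8,2,-10],[0,0,0],40],
  [[0,0,0],[0,0,0],40],
])

```text
time_s: 2.5
position: [0.5865, -0.0195, 0.1115]
tool_rot: [0.943, 0.138, 0.298, -0.047]
contact_force: [0.4, 0.2, 0.1]
gripper_width: 0.0399
```

```bash
python3 k.py 40
```

```text
t 2.50 pos [ 0.5865 -0.0195  0.1115] F [0.3556 0.1641 0.0758] w 0.0399 q [ 0.0505  0.257   0.0315  2.256  -1.3568  0.2286  0.082 ]
left mm [-4.4124  7.1139 -6.1588] rot deg [-0.4192  0.0147  0.2796]
```

Emit:
drive_tool([
  [[0,0,0],[-1.5,4.8,0],40],
  [[0,0,0],[-1.5,4.8,0],40],
  [[0,0,0],[0,0,0],40],
])

```text
time_s: 2.8
position: [0.5879, -0.0167, 0.1126]
tool_rot: [0.956, 0.14, 0.255, -0.047]
contact_force: [-0.0, 0.4, -0.2]
gripper_width: 0.0399
```

```bash
python3 k.py 40
```

```text
t 2.80 pos [ 0.5879 -0.0167  0.1126] F [-0.0477  0.3547 -0.1604] w 0.0399 q [-0.1318  0.2677  0.2182  2.1967 -0.938   0.3124 -0.3642]
left mm [-5.7995  4.2895 -7.2352] rot deg [ 0.4172 -5.0612 -0.0257]
```

```bash
cat > k.py <<'E'
from h import *
import sys
up=float(sys.argv[1])*1e-3; tl=np.radians(float(sys.argv[2])); tw=np.radians(float(sys.argv[3]) if len(sys.argv)>3 else 0)
g=np.array([.604,-.0057,.0726])
B=-np.sin(tl)*DX+np.cos(tl)*Z
T=Rn.from_rotvec(A*tw)
R=T*frame(-DY,-B)
left(g+up*A+.005*R.as_matrix()[:,2],R)
E
python3 k.py 40 23
```

```text
t 2.80 pos [ 0.5879 -0.0167  0.1126] F [-0.0477  0.3547 -0.1604] w 0.0399 q [-0.1318  0.2677  0.2182  2.1967 -0.938   0.3124 -0.3642]
left mm [ -3.9312   4.8607 -11.8377] rot deg [-3.0884  6.415   0.0875]
```

Emit:
drive_tool([
  [[-2,3,-6],[-2,4,0],40],
  [[-2,3,-6],[-1,4,0],40],
  [[0,0,0],[0,0,0],40],
])

```text
time_s: 3.1
position: [0.5829, -0.014, 0.1007]
tool_rot: [0.972, 0.14, 0.184, -0.033]
contact_force: [0.5, 0.2, -0.3]
gripper_width: 0.0402
```

```bash
python3 k.py 40 23
```

```text
t 3.10 pos [ 0.5829 -0.014   0.1007] F [ 0.4954  0.2434 -0.317 ] w 0.0402 q [-0.3406  0.3212  0.4197  2.1227 -0.6377  0.4422 -0.7053]
left mm [1.0153 2.1413 0.0369] rot deg [-0.2713 -1.6171  0.486 ]
```

Emit:
drive_tool([
  [[5,3,-6],[0,-1,0],40],
  [[4,2,-6],[0,0,0],40],
  [[4,1,-6],[0,0,0],40],
  [[0,0,0],[0,0,0],40],
])

```text
time_s: 3.5
position: [0.5951, -0.0093, 0.0817]
tool_rot: [0.97, 0.138, 0.195, -0.034]
contact_force: [-0.2, 0.4, 0.2]
gripper_width: 0.0405
```

```bash
python3 k.py 15 23;python3 - <<'E'
from h import *
s=arm.grab_frame("scene");t=arm.grab_frame("top")
crop(s,280,200,120,110,6,"pics/s2.png")
crop(t,310,130,120,95,6,"pics/t2.png")
E
```

```text
t 3.50 pos [ 0.5951 -0.0093  0.0817] F [-0.2466  0.4247  0.2059] w 0.0405 q [-0.2851  0.3609  0.3497  2.1235 -0.7219  0.3818 -0.6311]
left mm [ 2.5375  1.6226 -1.4515] rot deg [-0.6076 -0.363   0.6603]
```

View pics/s2.png

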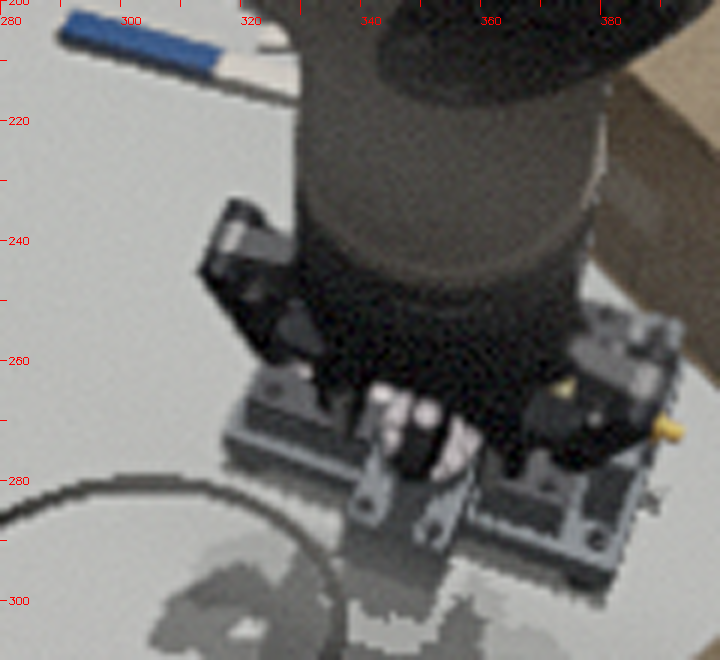

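View pics/t2.png

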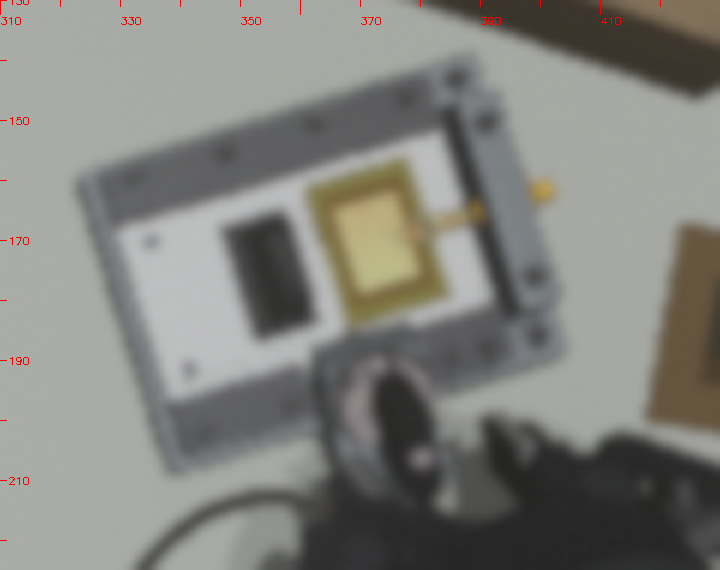

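Emit:
drive_tool([
  [[5,2,-6],[-0.6,0,0.6],40],
  [[4,1,-5],[0,0,0],40],
  [[0,0,0],[0,0,0],40],
])

```text
time_s: 3.9
position: [0.6053, -0.0068, 0.0711]
tool_rot: [0.97, 0.144, 0.195, -0.029]
contact_force: [0.2, -0.4, -0.2]
gripper_width: 0.04
```

```bash
python3 k.py 3 23
```

```text
t 3.90 pos [ 0.6053 -0.0068  0.0711] F [ 0.2199 -0.3915 -0.1979] w 0.0400 q [-0.2778  0.3921  0.3326  2.1077 -0.7355  0.3632 -0.6132]
left mm [-1.0341  1.1789 -0.6859] rot deg [ 0.0672 -0.2436  0.0618]
```

Close on the grip.

Emit:
drive_tool([
  [[-1,1,-1],[0,0,0],40],
  [[0,0,0],[0,0,0],20],
  [[0,0,0],[0,0,0],8],
  [[0,0,0],[0,0,0],8],
  [[0,0,0],[0,0,0],8],
  [[0,0,0],[0,0,0],8],
])

```text
time_s: 4.5
position: [0.6042, -0.0055, 0.07]
tool_rot: [0.97, 0.145, 0.195, -0.029]
contact_force: [1.3, -0.5, -1.2]
gripper_width: 0.0103
```

```bash
python3 k.py 3 23;python3 - <<'E'
from h import *
s=arm.grab_frame("scene");t=arm.grab_frame("top")
crop(s,300,220,100,80,7,"pics/s3.png")
crop(t,340,160,80,70,8,"pics/t3.png")
E
```

```text
t 4.50 pos [ 0.6042 -0.0055  0.07  ] F [ 1.2775 -0.5105 -1.1594] w 0.0103 q [-0.2786  0.3922  0.3302  2.1109 -0.7377  0.3589 -0.6123]
left mm [-0.0176 -0.091   0.4203] rot deg [ 0.0901 -0.2311  0.037 ]
```

View pics/s3.png

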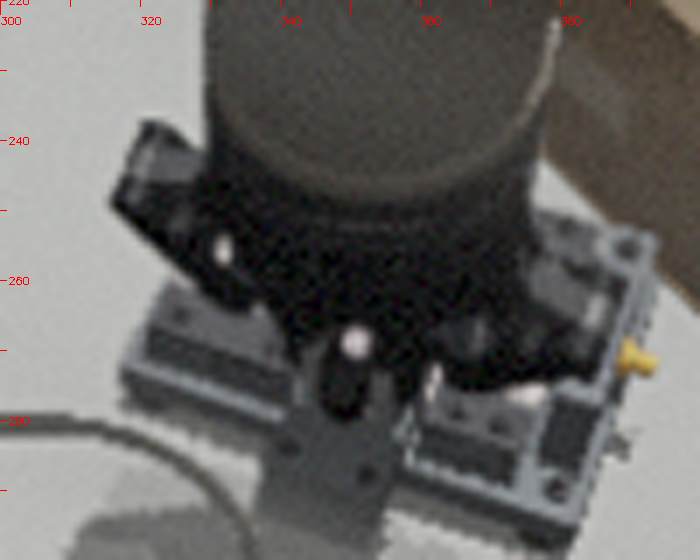

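View pics/t3.png

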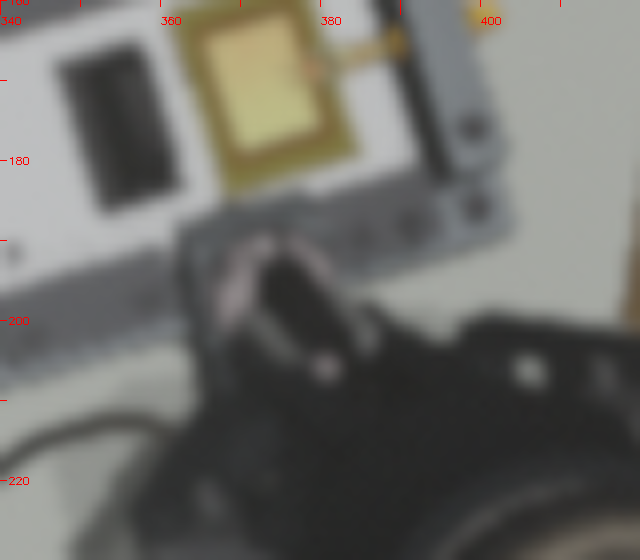

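Emit:
drive_tool([
  [[-2,-0.6,3],[0,0,0],8],
  [[-2,-0.6,3],[0,0,0],8],
  [[-1.6,-0.5,2.4],[0,0,0],8],
  [[0,0,0],[0,0,0],8],
])

```text
time_s: 5.0
position: [0.5991, -0.007, 0.0776]
tool_rot: [0.97, 0.145, 0.195, -0.028]
contact_force: [6.1, 0.6, -9.0]
gripper_width: 0.0109
```

```bash
python3 k.py 13.3 23
```

```text
t 5.00 pos [ 0.5991 -0.007   0.0776] F [ 6.0732  0.581  -9.0226] w 0.0109 q [-0.2959  0.373   0.3507  2.1188 -0.7169  0.3688 -0.6301]
left mm [-0.5754 -0.3515  1.2781] rot deg [ 0.2257 -0.1989  0.0291]
```

Emit:
drive_tool([
  [[-0.8,-0.3,1.3],[0,0,0],8],
  [[-0.4,0,0.5],[0,0,0],8],
])

```text
time_s: 5.2
position: [0.5983, -0.0072, 0.0788]
tool_rot: [0.97, 0.145, 0.195, -0.027]
contact_force: [7.1, 0.8, -9.9]
gripper_width: 0.0106
```

```bash
python3 k.py 13.3 23
```

```text
t 5.20 pos [ 0.5983 -0.0072  0.0788] F [ 7.0668  0.7545 -9.8537] w 0.0106 q [-0.3005  0.3698  0.355   2.1205 -0.712   0.3691 -0.6345]
left mm [ 0.2675 -0.2033  0.1065] rot deg [ 0.3261 -0.1707  0.0136]
```

Emit:
drive_tool([
  [[-0.2,0,0.3],[-3.3,-1,4.9],8],
  [[-0.2,0,0.3],[-3.3,-1,4.9],8],
  [[-0.2,0,0.3],[-3.3,-1,4.9],8],
])

```text
time_s: 5.5
position: [0.5985, -0.0075, 0.0788]
tool_rot: [0.935, 0.29, 0.202, 0.039]
contact_force: [6.9, -1.2, -10.4]
gripper_width: 0.0109
```

```bash
python3 k.py 13.3 23 60
```

```text
t 5.50 pos [ 0.5985 -0.0075  0.0788] F [  6.9316  -1.1834 -10.3949] w 0.0109 q [-0.3472  0.3581  0.3558  2.1463 -0.572   0.2829 -0.4866]
left mm [ 0.7648 -0.6138  0.3844] rot deg [-22.211   -6.8146  34.0472]
```

Emit:
drive_tool([
  [[0.1,-0.2,0.3],[-3.3,-1,4.9],8],
  [[0,-0.2,0.3],[-3.3,-1,4.9],8],
])

```text
time_s: 5.7
position: [0.5986, -0.0078, 0.0788]
tool_rot: [0.897, 0.383, 0.204, 0.082]
contact_force: [15.2, -2.9, -7.6]
gripper_width: 0.0106
```

```bash
python3 k.py 13.3 23 60
```

```text
t 5.70 pos [ 0.5986 -0.0078  0.0788] F [15.1912 -2.8857 -7.5612] w 0.0106 q [-0.4138  0.358   0.4031  2.1699 -0.5552  0.2271 -0.3125]
left mm [ 0.6443 -0.3352  0.4199] rot deg [-15.3004  -4.7114  23.7998]
```

```bash
python3 k.py 13.3 15 31.5;python3 k.py 13.3 12 31.5; python3 k.py 13.3 12 60
```

```text
t 5.70 pos [ 0.5986 -0.0078  0.0788] F [15.1912 -2.8857 -7.5612] w 0.0106 q [-0.4138  0.358   0.4031  2.1699 -0.5552  0.2271 -0.3125]
left mm [-0.1982 -0.5857  0.0392] rot deg [-4.9025  5.4714 -1.9749]
t 5.70 pos [ 0.5986 -0.0078  0.0788] F [15.1912 -2.8857 -7.5612] w 0.0106 q [-0.4138  0.358   0.4031  2.1699 -0.5552  0.2271 -0.3125]
left mm [-0.3763 -0.7732 -0.0013] rot deg [-6.8709  7.5466 -2.8796]
t 5.70 pos [ 0.5986 -0.0078  0.0788] F [15.1912 -2.8857 -7.5612] w 0.0106 q [-0.4138  0.358   0.4031  2.1699 -0.5552  0.2271 -0.3125]
left mm [ 0.3596 -1.25    0.3939] rot deg [-23.736    0.8321  19.1447]
```

Emit:
drive_tool([
  [[-0.2,-0.3,0.3],[-3.4,3.8,-1.4],8],
  [[-0.2,-0.3,0.3],[-3.4,3.8,-1.4],8],
])

```text
time_s: 5.9
position: [0.5989, -0.0079, 0.08]
tool_rot: [0.912, 0.376, 0.123, 0.112]
contact_force: [6.0, 2.0, -14.2]
gripper_width: 0.0105
```

```bash
python3 k.py 13.3 12 31.5; python3 k.py 13.3 12 60
```

```text
t 5.90 pos [ 0.5989 -0.0079  0.08  ] F [  6.0169   1.9709 -14.2382] w 0.0105 q [-0.7221  0.4615  0.7156  2.0783 -0.3788  0.421  -0.5711]
left mm [-0.6919 -0.5871 -1.196 ] rot deg [-0.5201  0.3155 -0.0211]
t 5.90 pos [ 0.5989 -0.0079  0.08  ] F [  6.0169   1.9709 -14.2382] w 0.0105 q [-0.7221  0.4615  0.7156  2.0783 -0.3788  0.421  -0.5711]
left mm [ 0.044  -1.0639 -0.8009] rot deg [-16.2077  -4.5799  23.2639]
```

Emit:
drive_tool([
  [[0,-0.4,0],[-3.3,-1,4.9],8],
  [[0,-0.3,0.2],[-3.3,-1,4.9],8],
  [[0,-0.3,0.2],[-3.3,-1,4.9],8],
])

```text
time_s: 6.2
position: [0.5995, -0.0077, 0.0793]
tool_rot: [0.836, 0.501, 0.125, 0.188]
contact_force: [5.6, -3.2, -11.1]
gripper_width: 0.0109
```

```bash
python3 k.py 13.3 12 60
```

```text
t 6.20 pos [ 0.5995 -0.0077  0.0793] F [  5.5766  -3.1657 -11.1338] w 0.0109 q [-0.8306  0.4703  0.7667  2.1463 -0.2215  0.2691 -0.4714]
left mm [-0.5699 -1.2778 -0.1789] rot deg [-5.5345 -1.6443  7.8956]
```

```bash
python3 k.py 13.3 6 50;python3 k.py 13.3 6 62
```

```text
t 6.20 pos [ 0.5995 -0.0077  0.0793] F [  5.5766  -3.1657 -11.1338] w 0.0109 q [-0.8306  0.4703  0.7667  2.1463 -0.2215  0.2691 -0.4714]
left mm [-1.1029 -1.6133 -0.3244] rot deg [-4.7842  2.6269 -2.9301]
t 6.20 pos [ 0.5995 -0.0077  0.0793] F [  5.5766  -3.1657 -11.1338] w 0.0109 q [-0.8306  0.4703  0.7667  2.1463 -0.2215  0.2691 -0.4714]
left mm [-0.6909 -1.7837 -0.0834] rot deg [-11.5155   0.0281   6.6655]
```

Emit:
drive_tool([
  [[-0.3,-0.4,0],[-4.8,2.6,-2.9],8],
  [[0,-0.3,0],[-3.3,-1,4.9],8],
  [[0,-0.3,0.1],[-3.3,-1,4.9],8],
])

```text
time_s: 6.5
position: [0.5996, -0.0082, 0.0792]
tool_rot: [0.779, 0.561, 0.084, 0.267]
contact_force: [6.8, -5.6, -10.3]
gripper_width: 0.0106
```

```bash
python3 k.py 13.3 6 62
```

```text
t 6.50 pos [ 0.5996 -0.0082  0.0792] F [  6.7687  -5.5546 -10.2904] w 0.0106 q [-1.0397  0.5901  0.9377  2.1656 -0.1016  0.2311 -0.5095]
left mm [-0.731  -1.3261  0.0831] rot deg [ 0.4368  0.0967 -0.3095]
```

Emit:
drive_tool([
  [[1.1,0.3,-1.6],[0,0,0],8],
  [[1.1,0.3,-1.6],[0,0,0],8],
])

```text
time_s: 6.7
position: [0.6004, -0.0088, 0.0774]
tool_rot: [0.779, 0.561, 0.082, 0.267]
contact_force: [-25.3, 7.8, 36.4]
gripper_width: 0.0107
```

```bash
python3 k.py 10 6 62
```

```text
t 6.70 pos [ 0.6004 -0.0088  0.0774] F [-25.34     7.8295  36.3678] w 0.0107 q [-1.0394  0.5992  0.9396  2.1628 -0.1202  0.2319 -0.4926]
left mm [ 0.2656 -0.1828 -0.7971] rot deg [ 0.6443 -0.0528 -0.2852]
```

Emit:
drive_tool([
  [[-0.3,-0.2,0.5],[0,0,0],8],
  [[0,0,0],[0,0,0],8],
])

```text
time_s: 6.9
position: [0.5999, -0.0085, 0.0784]
tool_rot: [0.779, 0.561, 0.082, 0.267]
contact_force: [4.9, -3.6, -8.9]
gripper_width: 0.0105
```

```bash
python3 k.py 10 6 62; python3 -c "
from h import *
s=arm.state();print(s['torque'], s['torque']@A, s['contact_force']@A)
print(Rn.from_quat(s['tool_rot']).as_matrix())"
```

```text
t 6.90 pos [ 0.5999 -0.0085  0.0784] F [ 4.9339 -3.6114 -8.922 ] w 0.0105 q [-1.0416  0.5962  0.9417  2.1636 -0.1192  0.2331 -0.4932]
left mm [ 0.7028 -0.4563 -1.863 ] rot deg [ 0.5635 -0.019  -0.2754]
[0.5331 0.182  0.1672] -0.1859413521555657 -9.409157470264791
[[ 0.3573  0.8302  0.4279]
 [ 0.9182 -0.2285 -0.3235]
 [-0.1708  0.5085 -0.844 ]]
```

Emit:
drive_tool([
  [[0.1,0,-0.3],[-4,0.8,0.6],8],
  [[0.1,0,-0.3],[-2.5,-0.2,2],8],
  [[0,0,0],[0,0,0],8],
])

```text
time_s: 7.2
position: [0.6004, -0.0087, 0.0787]
tool_rot: [0.75, 0.583, 0.053, 0.307]
contact_force: [0.1, -1.2, -0.2]
gripper_width: 0.0103
```

```bash
cat > f.py <<'E'
from h import *
s=arm.state();R=Rn.from_quat(s['tool_rot']).as_matrix()
gp=s['position']-.005*R[:,2]
print("axial mm %.2f"%((gp-np.array([.6023,-.0061,.0746]))@A*1e3),"lat",(gp-np.array([.6023,-.0061,.0746]))@DX*1e3,"FA %.1f"%(s['contact_force']@A),"tq",s['torque'],"tA %.3f"%(s['torque']@A))
y=-R[:,1]; y=y-A*(y@A);px=np.cross(DY,A)
print("twist deg %.1f"%np.degrees(np.arctan2(y@np.cross(A,DY),y@DY)),"q",s["q"],"F",s["contact_force"],"w %.4f"%s["gripper_width"],"tilt off axis %.1f"%np.degrees(np.arccos(-R[:,2]@A)))
E
python3 f.py
```

```text
axial mm 9.02 lat -4.112950293233739 FA 0.0 tq [0.8716 0.302  0.193 ] tA -0.371
twist deg 68.2 q [-1.1325  0.6844  1.0155  2.1637 -0.0843  0.2333 -0.5069] F [ 0.1035 -1.1972 -0.1551] w 0.0103 tilt off axis 33.5
```

Emit:
drive_tool([
  [[0.1,0,-0.2],[1.6,0.5,-2.5],8],
  [[0,0,0],[0,0,0],8],
])

```text
time_s: 7.4
position: [0.6003, -0.0087, 0.0786]
tool_rot: [0.767, 0.567, 0.052, 0.295]
contact_force: [-0.6, -1.4, 1.6]
gripper_width: 0.0106
```

```bash
python3 f.py
```

```text
axial mm 9.02 lat -4.082657958799234 FA 1.9 tq [0.7416 0.3227 0.2176] tA -0.283
twist deg 65.2 q [-1.1153  0.6748  1.0056  2.146  -0.1036  0.2709 -0.5209] F [-0.6213 -1.3712  1.5834] w 0.0106 tilt off axis 33.5
```

Emit:
drive_tool([
  [[0.1,0,-0.2],[1.6,0.5,-2.5],8],
  [[0,0,0],[0,0,0],8],
])

```text
time_s: 7.6
position: [0.6003, -0.0087, 0.0787]
tool_rot: [0.784, 0.551, 0.051, 0.283]
contact_force: [-0.5, 0.2, 1.2]
gripper_width: 0.0106
```

```bash
python3 f.py
```

```text
axial mm 8.99 lat -3.92935059275603 FA 1.2 tq [0.8553 0.2629 0.1974] tA -0.352
twist deg 62.2 q [-1.0964  0.6653  0.995   2.1285 -0.1234  0.3066 -0.534 ] F [-0.4755  0.205   1.1807] w 0.0106 tilt off axis 33.5
```

Emit:
drive_tool([
  [[0,0,0],[0.7,0.2,-1],8],
  [[0,0,0],[0,0,0],16],
  [[0,0,0],[0,0,0],25],
  [[0,0,0],[0,0,0],30],
])

```text
time_s: 8.0
position: [0.5998, -0.0088, 0.0781]
tool_rot: [0.789, 0.545, 0.05, 0.278]
contact_force: [-0.7, -0.0, 0.2]
gripper_width: 0.0298
```

```bash
python3 f.py; python3 - <<'E'
from h import *
s=arm.grab_frame("scene");t=arm.grab_frame("top")
crop(s,300,220,100,80,7,"pics/s4.png")
crop(t,340,160,80,70,8,"pics/t4.png")
E
```

```text
axial mm 8.89 lat -4.4724927649948105 FA 0.5 tq [ 0.4066  0.4309 -0.0026] tA -0.297
twist deg 61.1 q [-1.0879  0.6611  0.9895  2.1232 -0.1308  0.3191 -0.5373] F [-0.7112 -0.0043  0.1674] w 0.0298 tilt off axis 33.5
```

View pics/s4.png

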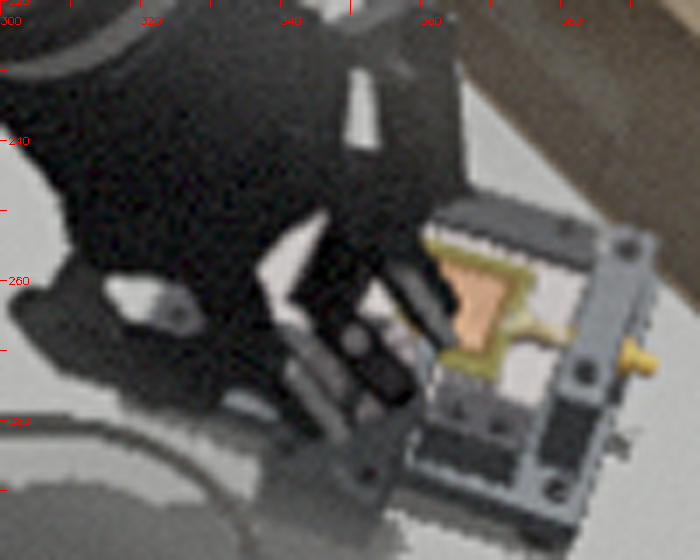

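View pics/t4.png

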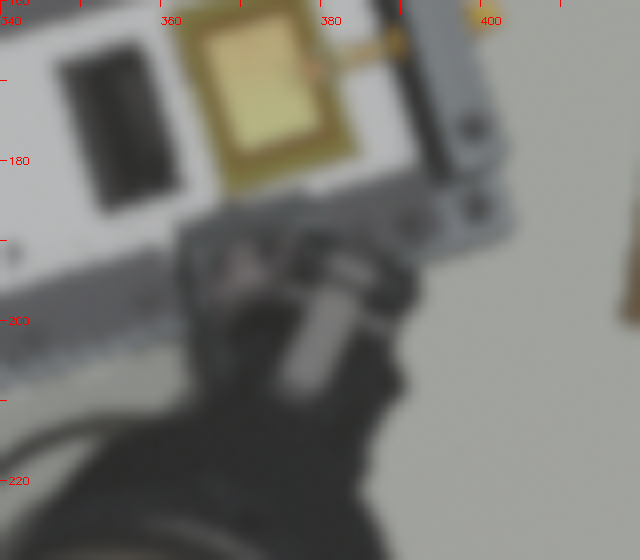

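Emit:
drive_tool([
  [[-4,4,9],[0,0,0],34],
  [[-8,8,18],[0,0,0],36],
  [[-12,12,25],[0,0,0],40],
  [[-20,12,25],[0,0,0],40],
  [[-20,12,20],[0,0,0],40],
  [[-20,0,20],[0,0,0],40],
])

```text
time_s: 8.7
position: [0.5135, 0.0394, 0.1971]
tool_rot: [0.789, 0.545, 0.048, 0.279]
contact_force: [-0.4, 1.1, 1.2]
gripper_width: 0.0401
```

```bash
python3 f.py; python3 - <<'E'
from h import *
s=arm.grab_frame("scene");t=arm.grab_frame("top")
crop(s,300,220,100,80,7,"pics/s5.png")
crop(t,340,160,80,70,8,"pics/t5.png")
E
```

```text
axial mm 145.59 lat -72.88763980185104 FA 1.0 tq [0.408  0.2762 0.0193] tA -0.254
twist deg 61.1 q [-1.6569  0.4821  1.4489  2.1825  0.0416  0.6072 -0.6868] F [-0.433   1.0701  1.1557] w 0.0401 tilt off axis 33.8
```

View pics/s5.png

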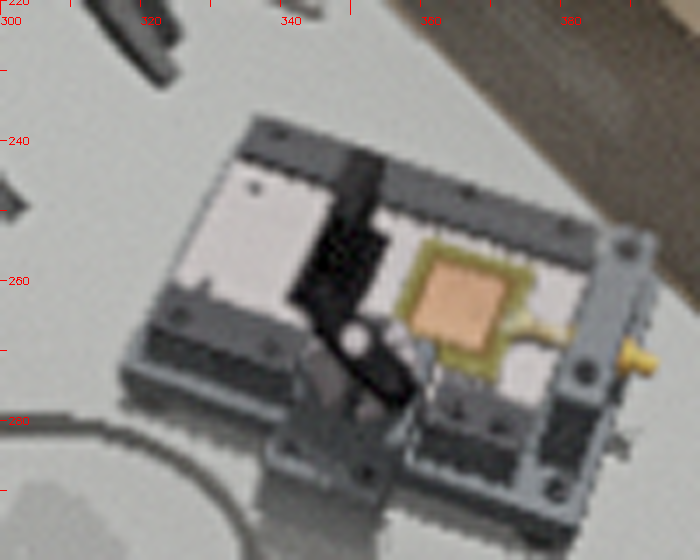

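View pics/t5.png

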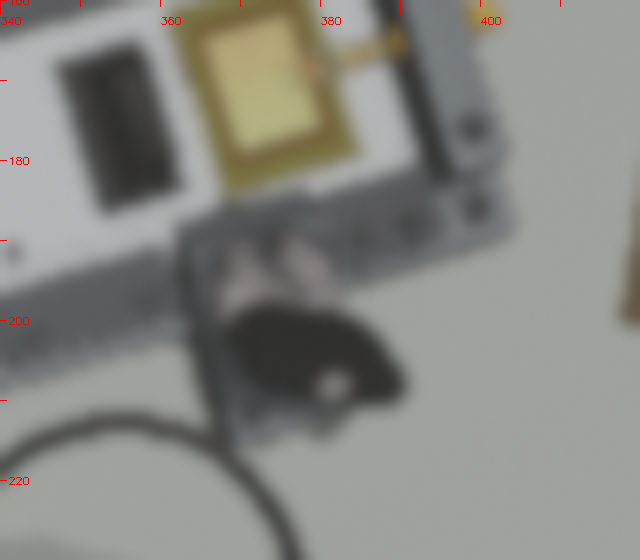

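```bash
python3 - <<'E'
from h import *
def cen(n,box,img):
    x0,y0,w,h=box;g=cv2.cvtColor(img,cv2.COLOR_BGR2GRAY)[y0:y0+h,x0:x0+w].astype(float)
    m=np.clip(g-(g.min()+g.max())/2,0,None);yy,xx=np.mgrid[:h,:w];return (m*xx).sum()/m.sum()+x0,(m*yy).sum()/m.sum()+y0
s=arm.grab_frame("scene");t=arm.grab_frame("top")
s0=cv2.imread("pics/scene0.png");t0=cv2.imread("pics/top0.png")
a0=cen("s",(348,266,7,7),s0);b0=cen("t",(377,203,6,7),t0)
a1=cen("s",(348,265,6,7),s);b1=cen("t",(379,205,6,7),t)
print(a0,b0,a1,b1)
d0,e0=tri(a0,b0);d1,e1=tri(a1,b1);print(d0,e0,d1,e1,(d1-d0)*1e3,(d1-d0)@A*1e3)
for p in(0,.007,.0095):
  print(p,proj("scene",d0+p*A),proj("top",d0+p*A))
# predicted paddle ends
for tw in(0,50,60,70):
  u=Rn.from_rotvec(A*np.radians(tw)).apply(np.cos(np.radians(35))*DX+np.sin(np.radians(35))*Z)
  print(tw,proj("scene",[d1+.02*u,d1-.02*u]).ravel(),proj("top",[d1+.02*u,d1-.02*u]).ravel())
crop(s,335,255,40,40,16,"pics/s6.png")
E
```

```text
(np.float64(350.4831460674157), np.float64(268.50140449438203)) (np.float64(380.31658291457285), np.float64(205.66834170854273)) (np.float64(350.2308892355694), np.float64(267.95319812792513)) (np.float64(381.780487804878), np.float64(208.69623059866962))
[ 0.5998 -0.0064  0.0802] 0.0007316530172551991 [ 0.5942 -0.0079  0.0874] 2.8268473347528397e-05 [-5.5942 -1.4852  7.2286] 9.238866521255693
0 [[350.6816 268.4951]] [[380.1543 205.7836]]
0.007 [[350.499  267.8868]] [[381.4414 207.7652]]
0.0095 [[350.433  267.6669]] [[381.9052 208.4792]]
0 [353.7446 257.8031 346.6535 278.1943] [380.3697 200.0486 383.1731 217.1235]
50 [344.585  258.7586 355.9453 277.2987] [372.9006 205.6449 390.5448 211.6932]
60 [343.0533 259.8505 357.5038 276.1878] [372.0787 207.1996 391.3899 210.167 ]
70 [341.7371 261.1867 358.8386 274.8248] [371.5561 208.7939 391.9476 208.5904]
```

View pics/s6.png

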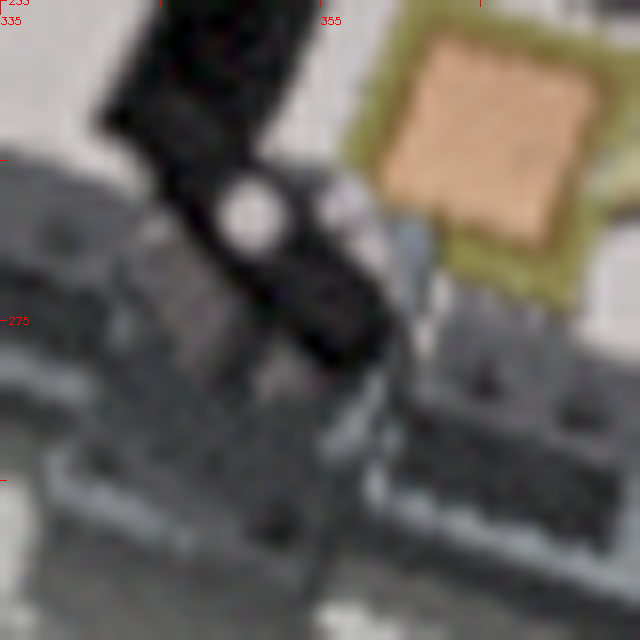

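```bash
cat > ang.py <<'E'
from h import *
from scipy.ndimage import map_coordinates
def angle(img,c,guess,d0):
    g=cv2.cvtColor(img,cv2.COLOR_BGR2GRAY).astype(float)
    th=np.radians(guess);d=np.array([np.cos(th),np.sin(th)]);n=np.array([-d[1],d[0]])
    out=[]
    for sgn,rng in((1,np.arange(-8,7,.5)),(-1,np.arange(1,9,.5))):
        pts=[]
        for a in rng:
            r=np.arange(1,7,.1);p=c+a*d+np.outer(r*sgn,n)
            v=map_coordinates(g,[p[:,1],p[:,0]],order=1)
            k=np.argmax(np.gradient(v)); pts.append(p[k])
        pts=np.array(pts,np.float32);l=cv2.fitLine(pts,cv2.DIST_HUBER,0,.01,.01).ravel()
        out.append(np.degrees(np.arctan2(l[1],l[0])));
        print(sgn,out[-1],"offs",np.round((pts-c)@n,1))
    return out
if __name__=="__main__":
    import sys
    s=arm.grab_frame("scene")
    d=np.array([.5942,-.0079,.0874]);c=proj("scene",d)[0]
    angle(s,c,float(sys.argv[1]),d)
    for tw in np.arange(50,76,2):
        u=Rn.from_rotvec(A*np.radians(tw)).apply(np.cos(np.radians(35))*DX+np.sin(np.radians(35))*Z)
        e=proj("scene",[d+.01*u,d-.01*u]);v=e[1]-e[0];print(tw,"%.1f"%np.degrees(np.arctan2(v[1],v[0])),end="; ")
E
python3 ang.py 47
```

```text
1 54.310368 offs [2.7 2.8 3.  2.6 3.  2.9 2.6 3.5 3.5 3.7 4.2 4.1 3.6 3.3 3.6 4.  4.3 3.8
 4.1 4.3 3.9 3.9 4.1 4.8 4.4 4.6 4.8 4.5 4.6 3.5]
-1 45.711365 offs [-5.5 -5.2 -3.4 -3.  -3.  -3.1 -2.7 -2.4 -2.5 -2.8 -3.3 -3.1 -2.9 -3.4
 -3.1 -2.8]
50 58.5; 52 56.5; 54 54.5; 56 52.5; 58 50.5; 60 48.5; 62 46.5; 64 44.5; 66 42.5; 68 40.6; 70 38.6; 72 36.6; 74 34.6;
```

```bash
python3 - <<'E'
from h import *
s=arm.grab_frame("scene")
c=s[256:282,338:366];c=cv2.resize(c,None,fx=22,fy=22,interpolation=cv2.INTER_LANCZOS4)
c=np.clip(c.astype(float)*2.0,0,255).astype(np.uint8)
cv2.imwrite("pics/s7.png",c)
t=arm.grab_frame("top")
c=t[188:218,360:396];c=cv2.resize(c,None,fx=20,fy=20,interpolation=cv2.INTER_LANCZOS4)
cv2.imwrite("pics/t7.png",np.clip(c.astype(float)*1.6-30,0,255).astype(np.uint8))
E
```

```text
(no output)
```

View pics/s7.png

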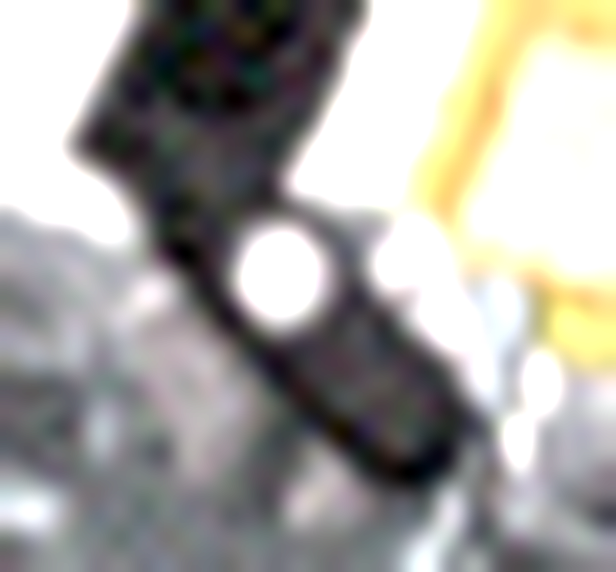

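View pics/t7.png

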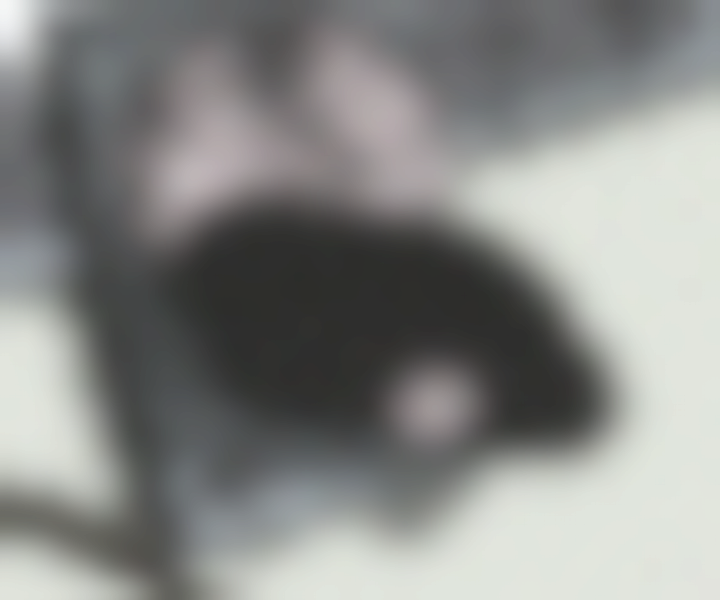

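```bash
python3 - <<'E'
from h import *
s=np.mean([arm.grab_frame("scene").astype(float) for _ in range(4)],0).mean(2);t=np.mean([arm.grab_frame("top").astype(float) for _ in range(4)],0).mean(2)
s0=cv2.imread("pics/scene0.png").astype(float).mean(2);t0=cv2.imread("pics/top0.png").astype(float).mean(2)
def it(g,c,r,blk):
    c=np.array(c,float)
    yy,xx=np.mgrid[:g.shape[0],:g.shape[1]]
    for _ in range(30):
        w=np.clip(g-blk,0,None)*np.clip(r+.5-np.hypot(xx-c[0],yy-c[1]),0,1)
        c=np.array([(w*xx).sum(),(w*yy).sum()])/w.sum()
    return c
for r in(2,2.5,3):
    a0=it(s0,(350.6,268.6),r,40);a1=it(s,(350.3,268),r,40)
    b0=it(t0,(380,206),r*.8,60);b1=it(t,(381.4,207.6),r*.8,60)
    print(r,a0,a1,a1-a0,b0,b1,b1-b0); 
    d0,e0=tri(a0,b0);d1,e1=tri(a1,b1);print((d1-d0)*1e3,(d1-d0)@A*1e3,e0,e1)
print(np.round(s0[262:276,344:358]).astype(int));print(np.round(s[262:276,344:358]).astype(int))
print(np.round(t0[200:214,374:388]).astype(int));print(np.round(t[200:214,374:388]).astype(int))
E
```

```text
2 [350.5915 268.594 ] [350.264  267.9838] [-0.3275 -0.6103] [380.0126 205.8681] [381.1649 207.9623] [1.1523 2.0942]
[-4.0314 -0.9496  5.7282] 7.062784043138191 0.0001276803704321574 0.00018368045889643886
2.5 [350.5379 268.5602] [350.3201 267.9736] [-0.2178 -0.5865] [380.1801 205.7795] [381.2759 208.0174] [1.0958 2.2378]
[-4.1712 -1.0067  5.8096] 7.215736929110946 0.0003124894291420725 0.00018454680973936172
3 [350.4498 268.518 ] [350.3302 267.9401] [-0.1196 -0.578 ] [380.5117 205.6896] [381.2799 208.1034] [0.7682 2.4138]
[-4.2409 -0.7816  5.6495] 7.085046946362428 0.0010580593683982582 0.000293931573911192
[[ 14  17  32  19  14  14  22   8  32  16  28  20  86 108]
 [ 27  35  55  66  32  15  26  34  18  38  25  23  36 100]
 [110  84  98 106  85  34  19  28  29  26  27  24  25  99]
 [175 131 122 141 115  54  28  25  29  34  28  12  46 102]
 [166 142 141 159 110  44  62  57  42  28  26  21  99 142]
 [104 140 156 155  91  83 128 128  88  35  14  31 125 158]
 [114 168 164 138  74 126 163 165 135  60   8  30 111 136]
 [137 160 162 126  70 131 162 170 137  60   6  63 128 129]
 [119 130 131
[... 2122 characters left out ...]
7  47  47  47  47  47  47  47  48  49  56  73 101]
 [ 47  47  48  47  47  47  47  47  47  47  47  49  56  78]
 [ 48  48  48  48  48  48  48  48  48  48  48  48  50  62]
 [ 48  48  48  48  48  50  54  58  57  53  50  48  48  53]
 [ 48  48  48  48  50  57  70  81  80  68  55  49  48  49]
 [ 49  49  49  49  53  68  91 106 103  85  62  50  49  49]
 [ 53  52  51  51  57  76 100 114 109  89  64  51  50  50]
 [ 63  62  59  59  62  75  93 103  97  80  64  59  59  60]
 [ 73  73  72  71  72  75  83  86  83  80  82  88  91  93]
 [ 88  88  88  86  84  82  82  83  87  99 115 127 130 132]
 [106 106 104 102  98  92  89  93 104 122 140 150 152 153]
 [116 118 117 116 110 102 100 108 124 141 153 158 159 159]]
```

```bash
cat > tb.py <<'E'
from h import *
import sys
left(np.array([float(v) for v in sys.argv[1:4]]),frame(-DY,-Z))
E
python3 tb.py .6605 .0345 .16
```

```text
t 9.45 pos [0.5136 0.0371 0.1962] F [ 0.3435 -0.1758 -1.0298] w 0.0398 q [-1.65    0.4823  1.4463  2.1833  0.04    0.6057 -0.6851]
left mm [146.9312  -2.5931 -36.1552] rot deg [ 32.2502  10.5734 -50.6132]
```

Emit:
drive_tool([
  [[10,-8,10],[4,1.3,-6.3],40],
  [[10,0,0],[4,1.3,-6.3],40],
  [[15,0,0],[4,1.3,-6.3],40],
])

```text
time_s: 9.75
position: [0.5451, 0.032, 0.2035]
tool_rot: [0.896, 0.407, 0.028, 0.175]
contact_force: [-0.1, 0.1, 1.1]
gripper_width: 0.0398
```

```bash
python3 tb.py .6605 .0345 .16
```

```text
t 9.75 pos [0.5451 0.032  0.2035] F [-0.1312  0.1394  1.0835] w 0.0398 q [-1.3265  0.4661  1.2674  1.9837 -0.1657  0.8492 -0.7473]
left mm [115.3843   2.463  -43.5224] rot deg [ 19.7338   6.2047 -31.5573]
```

Emit:
drive_tool([
  [[22,0,0],[4,1.3,-6.3],40],
  [[22,0,0],[4,1.3,-6.3],40],
  [[22,0,0],[4,1.3,-6.3],40],
  [[22,0,0],[4,1.2,-6.3],40],
  [[20,0,-10],[3,1,-5],40],
  [[10,1,-15],[0,0,0],40],
])

```text
time_s: 10.35
position: [0.672, 0.0314, 0.1796]
tool_rot: [0.989, 0.149, 0.004, -0.002]
contact_force: [0.5, 0.0, -0.1]
gripper_width: 0.0404
```

```bash
python3 tb.py .6605 .0345 .16
```

```text
t 10.35 pos [0.672  0.0314 0.1796] F [ 0.4845  0.0312 -0.1158] w 0.0404 q [-0.7374  0.7009  0.9924  1.5732 -0.6227  1.2038 -0.8972]
left mm [-11.5266   3.0821 -19.6076] rot deg [-0.2497  0.3902 -0.1328]
```

Emit:
drive_tool([
  [[-11,3,-20],[0,0,0],40],
  [[0,0,-30],[0,0,0],40],
  [[0,0,-20],[0,0,0],40],
  [[0,0,0],[0,0,0],40],
])

```text
time_s: 10.75
position: [0.659, 0.0357, 0.1017]
tool_rot: [0.988, 0.153, 0.001, 0.0]
contact_force: [-0.7, 0.0, 0.2]
gripper_width: 0.0403
```

```bash
python3 tb.py .6605 .0345 .058;  python3 - <<'E'
from h import *
s=arm.grab_frame("scene");t=arm.grab_frame("top")
crop(s,300,200,110,100,7,"pics/s8.png")
crop(t,310,130,110,85,7,"pics/t8.png")
E
```

```text
t 10.75 pos [0.659  0.0357 0.1017] F [-0.7061  0.0405  0.1718] w 0.0403 q [-0.7292  0.7585  0.9342  1.6666 -0.6803  1.0728 -0.8483]
left mm [  1.5025  -1.2335 -43.7043] rot deg [ 0.0374  0.0717 -0.6176]
```

View pics/s8.png

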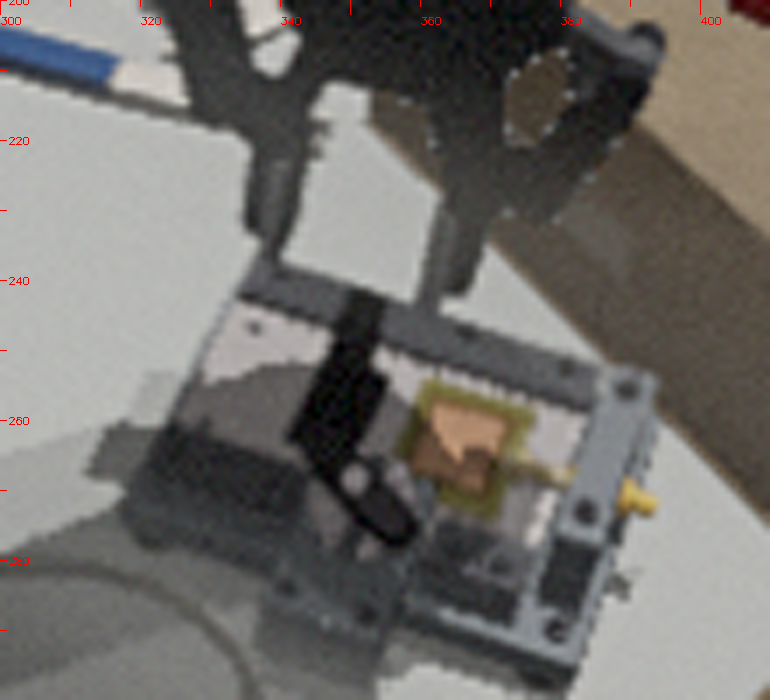

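View pics/t8.png

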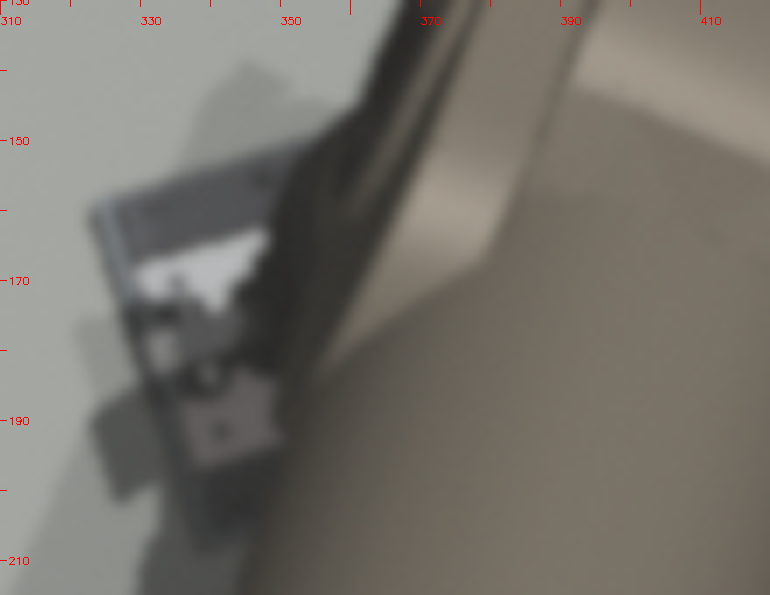

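Emit:
drive_tool([
  [[1,-1,-22],[0,0,-0.6],40],
  [[0.5,0,-16],[0,0,0],40],
  [[0,0,-5],[0,0,0],40],
  [[0,0,0],[0,0,0],40],
])

```text
time_s: 11.25
position: [0.6658, 0.0353, 0.0654]
tool_rot: [0.989, 0.15, 0.007, 0.002]
contact_force: [-0.0, -0.5, -0.5]
gripper_width: 0.0399
```

```bash
python3 tb.py .6605 .0345 .058;  python3 - <<'E'
from h import *
s=arm.grab_frame("scene")
crop(s,300,200,110,100,7,"pics/s9.png")
E
```

```text
t 11.25 pos [0.6658 0.0353 0.0654] F [-0.006  -0.4569 -0.453 ] w 0.0399 q [-0.7064  0.8     0.8985  1.6818 -0.724   1.0087 -0.827 ]
left mm [-5.3485 -0.7729 -7.4211] rot deg [ 0.0614  0.8512 -0.2365]
```

View pics/s9.png

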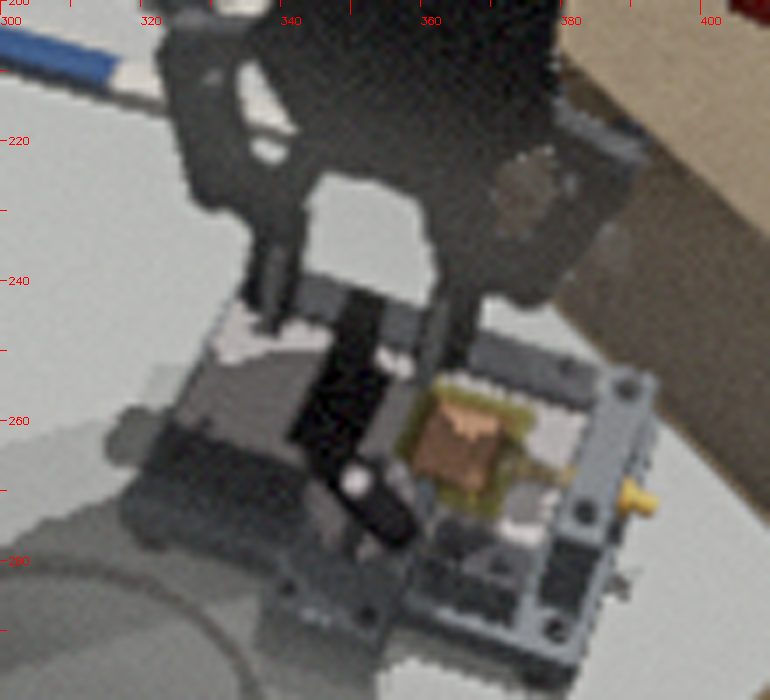

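Emit:
drive_tool([
  [[-5,-0.8,-6],[0,0.8,0],40],
  [[0,0,-1],[0,0,0],30],
  [[0,0,0],[0,0,0],20],
])

```text
time_s: 11.6
position: [0.662, 0.0341, 0.0605]
tool_rot: [0.989, 0.15, 0.002, 0.001]
contact_force: [0.6, 0.6, -0.5]
gripper_width: 0.0205
```

```bash
python3 tb.py .6605 .0345 .058
```

```text
t 11.60 pos [0.662  0.0341 0.0605] F [ 0.6191  0.5519 -0.4955] w 0.0205 q [-0.7026  0.8051  0.8945  1.685  -0.7241  1.0116 -0.8239]
left mm [-1.5163  0.3671 -2.5448] rot deg [ 0.0503  0.214  -0.2538]
```

Emit:
drive_tool([
  [[-1.5,0,-2],[0,0,0],20],
  [[0,0,0],[0,0,0],6],
  [[0,0,0],[0,0,0],6],
  [[0,0,0],[0,0,0],6],
  [[0,0,0],[0,0,0],6],
])

```text
time_s: 12.1
position: [0.6606, 0.0338, 0.0589]
tool_rot: [0.989, 0.15, 0.002, 0.001]
contact_force: [0.8, -0.3, -0.1]
gripper_width: 0.0088
```

```bash
python3 tb.py .6605 .0345 .058
```

```text
t 12.10 pos [0.6606 0.0338 0.0589] F [ 0.7821 -0.3296 -0.1263] w 0.0088 q [-0.7032  0.8046  0.8935  1.6903 -0.7258  1.0065 -0.8218]
left mm [-0.1181  0.6952 -0.9483] rot deg [ 0.0478  0.2601 -0.226 ]
```

Emit:
drive_tool([
  [[-1.5,4.8,0],[0,0,0],6],
  [[-2.3,7.6,0],[0,0,0],6],
  [[-2.3,7.6,0],[0,0,0],6],
])

```text
time_s: 12.4
position: [0.6542, 0.0529, 0.059]
tool_rot: [0.989, 0.149, 0.002, 0.002]
contact_force: [1.0, -0.6, 0.6]
gripper_width: 0.0091
```

```bash
cat > sl.py <<'E'
from h import *
s=arm.state();d=s["position"]-np.array([.6606,.0338,.0589])
print("t %.2f"%s["time_s"],"along %.1f across %.1f up %.1f"%(d@DY*1e3,d@DX*1e3,d[2]*1e3),"F dx %.1f dy %.1f z %.1f"%(s["contact_force"]@DX,s["contact_force"]@DY,s["contact_force"][2]),"w",s["gripper_width"],s["position"],s["q"])
E
python3 sl.py
```

```text
t 12.40 along 20.1 across -0.5 up 0.1 F dx 0.8 dy -0.9 z 0.6 w 0.009058517863791506 [0.6542 0.0529 0.059 ] [-0.7413  0.7993  0.8986  1.7041 -0.7255  1.0006 -0.8511]
```

Emit:
drive_tool([
  [[-3.3,11,0],[0,0,0],6],
  [[-3.3,11,0],[0,0,0],6],
  [[-3.3,11,0],[0,0,0],6],
])

```text
time_s: 12.7
position: [0.6432, 0.0891, 0.0589]
tool_rot: [0.989, 0.149, 0.002, 0.002]
contact_force: [0.8, -0.3, -0.1]
gripper_width: 0.0088
```

```bash
python3 sl.py;  python3 - <<'E'
from h import *
s=arm.grab_frame("scene")
crop(s,290,200,110,100,7,"pics/s10.png")
E
```

```text
t 12.70 along 57.9 across -0.5 up -0.0 F dx 0.7 dy -0.5 z -0.1 w 0.00881026173253184 [0.6432 0.0891 0.0589] [-0.8076  0.7921  0.9044  1.7223 -0.7267  0.9939 -0.902 ]
```

View pics/s10.png

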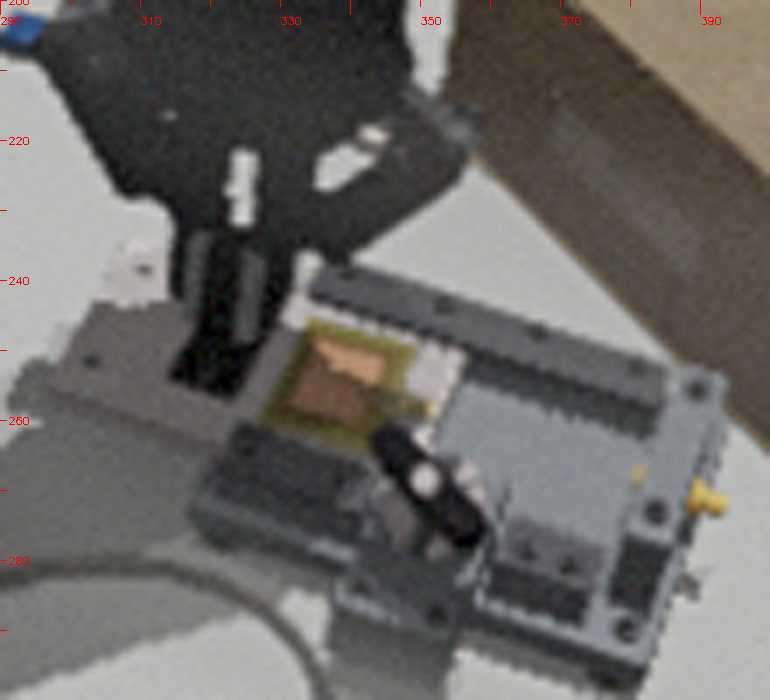

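Emit:
drive_tool([
  [[-3.3,11,0],[0,0,0],6],
  [[-3.3,11,0],[0,0,0],6],
  [[-3.3,11,0],[0,0,0],6],
  [[-3.3,11,0],[0,0,0],6],
  [[-3.3,11,0],[0,0,0],6],
  [[-3.3,11,0],[0,0,0],6],
])

```text
time_s: 13.35
position: [0.6206, 0.1642, 0.0583]
tool_rot: [0.989, 0.151, 0.001, 0.0]
contact_force: [-0.6, -1.3, -3.1]
gripper_width: 0.0089
```

```bash
python3 sl.py;  python3 - <<'E'
from h import *
s=arm.grab_frame("scene")
crop(s,260,190,120,100,6,"pics/s11.png")
t=arm.grab_frame("top");cv2.imwrite("pics/t11.png",t)
E
```

```text
t 13.35 along 136.4 across -0.2 up -0.6 F dx -1.0 dy -1.0 z -3.1 w 0.008874444754250628 [0.6206 0.1642 0.0583] [-0.9375  0.7863  0.9113  1.7405 -0.7316  0.9898 -1.0105]
```

View pics/s11.png

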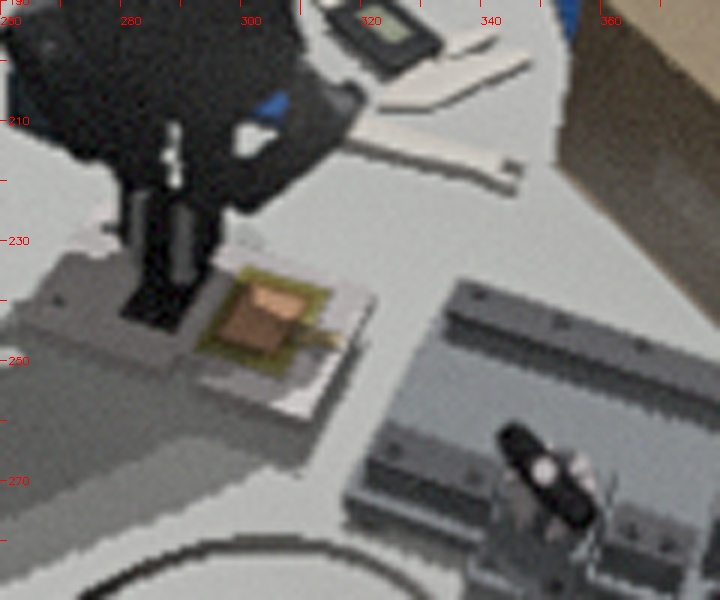

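View pics/t11.png

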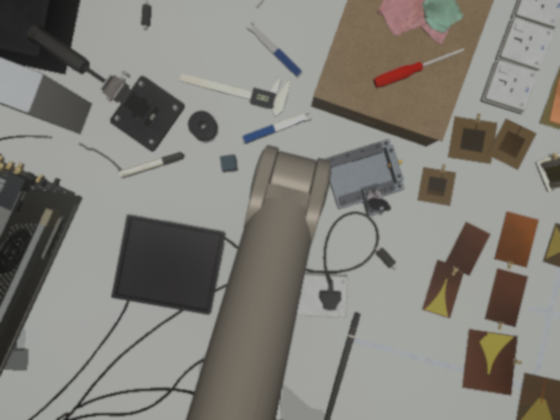

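```bash
python3 - <<'E'
from h import *
t=cv2.imread("pics/t11.png");g=t.max(2)
m=(g<60).astype(np.uint8);m[:, :100]=0;m[:,232:]=0;m[:205]=0;m[325:]=0
m=cv2.morphologyEx(m,cv2.MORPH_OPEN,np.ones((9,9),np.uint8))
c=max(cv2.findContours(m,0,1)[0],key=cv2.contourArea);r=cv2.minAreaRect(c);print(r)
b=cv2.boxPoints(r);w=np.array([onz("top",p,.02) for p in b]);print(w,w.mean(0));print([np.linalg.norm(w[i]-w[(i+1)%4]) for i in range(4)])
s=cv2.imread("pics/scene0.png")
print([onz("scene",p,.024) for p in[(124,221),(183,189),(223,232),(163,262)]])
print("spacer",onz("top",(229,163),.028))
E
```

```text
((167.9359130859375, 264.5370178222656), (98.2887191772461, 81.87885284423828), 9.819300651550293)
[[0.4243 0.5156 0.02  ]
 [0.5845 0.4885 0.02  ]
 [0.5496 0.2953 0.02  ]
 [0.3893 0.3235 0.02  ]] [0.4869 0.4057 0.02  ]
[np.float64(0.16246441552071528), np.float64(0.19635838041271267), np.float64(0.16280779214764782), np.float64(0.1952360074699046)]
[array([0.4084, 0.4806, 0.024 ]), array([0.5796, 0.478 , 0.024 ]), array([0.5423, 0.2861, 0.024 ]), array([0.3954, 0.309 , 0.024 ])]
spacer [0.6883 0.2824 0.028 ]
```

Emit:
drive_tool([
  [[0,0,25],[0,0,0],6],
  [[-6,10,35],[0,0,0],6],
  [[-14,25,20],[0,0,0],6],
  [[-14,25,0],[0,0,0],6],
  [[-14,25,0],[0,0,0],6],
  [[-14,25,0],[0,0,0],6],
  [[-14,25,0],[0,0,0],6],
  [[-14,25,0],[0,0,0],6],
])

```text
time_s: 14.25
position: [0.5292, 0.3207, 0.1418]
tool_rot: [0.99, 0.144, 0.002, 0.002]
contact_force: [0.4, 0.5, -2.8]
gripper_width: 0.009
```

```bash
python3 tb.py .4815 .4115 .053
```

```text
t 14.25 pos [0.5292 0.3207 0.1418] F [ 0.3565  0.4547 -2.8095] w 0.0090 q [-1.3232  0.6808  1.0397  1.744  -0.6474  1.102  -1.3541]
left mm [-47.6799  90.7728 -88.7624] rot deg [0.2345 0.2666 0.4489]
```

Emit:
drive_tool([
  [[-14,25,0],[0,0,0],6],
  [[-14,25,0],[0,0,0],6],
  [[-12,22,0],[0,0,0],6],
  [[-6,12,-20],[0,0,0],6],
  [[0,0,-20],[0,0,0],6],
  [[0,0,-10],[0,0,0],6],
  [[0,0,0],[0,0,0],6],
])

```text
time_s: 14.95
position: [0.4785, 0.4096, 0.0861]
tool_rot: [0.989, 0.145, 0.001, 0.003]
contact_force: [-0.0, 1.0, -2.7]
gripper_width: 0.0089
```

```bash
python3 tb.py .4815 .4115 .053; python3 - <<'E'
from h import *
s=arm.grab_frame("scene")
crop(s,100,140,160,130,5,"pics/s12.png")
E
```

```text
t 14.95 pos [0.4785 0.4096 0.0861] F [-0.0178  1.0124 -2.662 ] w 0.0089 q [-1.4377  0.7604  0.9808  1.7539 -0.7215  1.035  -1.4692]
left mm [  3.0437   1.9422 -33.1285] rot deg [0.2903 0.1647 0.2743]
```

View pics/s12.png

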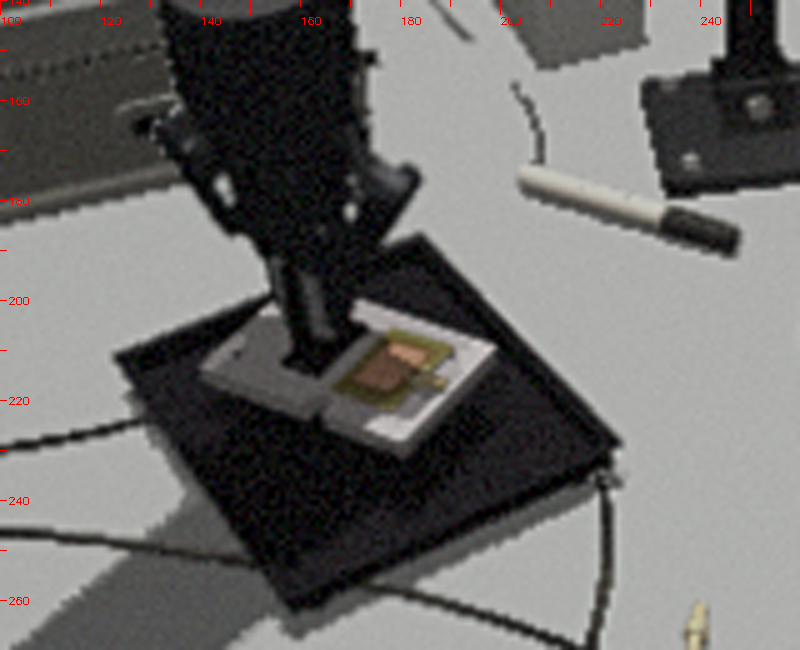

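Emit:
drive_tool([
  [[1,1,-10],[0,0,0],6],
  [[1,1,-8],[0,0,0],6],
  [[0,0,-6],[0,0,0],6],
  [[0,0,-4],[0,0,0],6],
  [[0,0,0],[0,0,0],6],
])

```text
time_s: 15.5
position: [0.484, 0.4092, 0.0581]
tool_rot: [0.99, 0.143, 0.003, 0.002]
contact_force: [0.5, -0.2, -2.9]
gripper_width: 0.0089
```

```bash
python3 tb.py .4815 .4115 .053
```

```text
t 15.50 pos [0.484  0.4092 0.0581] F [ 0.4549 -0.1563 -2.9187] w 0.0089 q [-1.4109  0.795   0.9486  1.7621 -0.7555  0.9925 -1.4481]
left mm [-2.531   2.2877 -5.099 ] rot deg [0.229  0.385  0.5719]
```

Emit:
drive_tool([
  [[0,0,-2],[0.2,0.3,0],6],
  [[0,0,-1.5],[0,0,0],6],
  [[0,0,-1],[0,0,0],6],
  [[0,0,0],[0,0,0],6],
])

```text
time_s: 15.9
position: [0.4846, 0.4095, 0.054]
tool_rot: [0.99, 0.143, 0.001, -0.0]
contact_force: [-0.1, 0.7, -2.0]
gripper_width: 0.009
```

```bash
python3 tb.py .4815 .4115 .053
```

```text
t 15.90 pos [0.4846 0.4095 0.054 ] F [-0.0568  0.6874 -1.981 ] w 0.0090 q [-1.402   0.7983  0.9402  1.7622 -0.7636  0.9893 -1.4406]
left mm [-3.0865  2.0183 -1.0195] rot deg [-0.0438  0.1235  0.5682]
```

Emit:
drive_tool([
  [[0,0,-1],[0,0,0],6],
  [[0,0,-0.6],[0,0,0],6],
  [[0,0,0],[0,0,0],6],
])

```text
time_s: 16.2
position: [0.4847, 0.4097, 0.053]
tool_rot: [0.99, 0.143, 0.001, -0.001]
contact_force: [-0.5, -0.8, -2.3]
gripper_width: 0.0086
```

```bash
python3 tb.py .4815 .4115 .053
```

```text
t 16.20 pos [0.4847 0.4097 0.053 ] F [-0.5242 -0.7989 -2.2738] w 0.0086 q [-1.4011  0.7994  0.9387  1.7625 -0.7652  0.9874 -1.4394]
left mm [-3.2315  1.7621 -0.0125] rot deg [-0.0802  0.142   0.5549]
```

Emit:
drive_tool([
  [[0,0,-0.8],[0,0,0],6],
  [[0,0,-0.6],[0,0,0],6],
  [[0,0,0],[0,0,0],6],
])

```text
time_s: 16.5
position: [0.4848, 0.4098, 0.053]
tool_rot: [0.99, 0.143, 0.001, -0.001]
contact_force: [-0.9, -0.0, -2.0]
gripper_width: 0.0088
```

```bash
python3 tb.py .4815 .4115 .053
```

```text
t 16.50 pos [0.4848 0.4098 0.053 ] F [-0.8865 -0.0075 -2.0115] w 0.0088 q [-1.4003  0.7992  0.9381  1.7623 -0.7658  0.9874 -1.4388]
left mm [-3.3412  1.6703  0.0115] rot deg [-0.1271  0.12    0.5559]
```

Emit:
drive_tool([
  [[0,0,-1.6],[0,0,0],6],
  [[0,0,0],[0,0,0],6],
])

```text
time_s: 16.7
position: [0.4852, 0.4099, 0.0532]
tool_rot: [0.99, 0.143, 0.001, -0.002]
contact_force: [0.3, -0.2, -1.5]
gripper_width: 0.009
```

```bash
python3 tb.py .4815 .4115 .053
```

```text
t 16.70 pos [0.4852 0.4099 0.0532] F [ 0.2713 -0.1975 -1.5024] w 0.0090 q [-1.3992  0.7988  0.9378  1.7619 -0.7665  0.9879 -1.438 ]
left mm [-3.6684  1.6272 -0.2227] rot deg [-0.1911  0.0974  0.5656]
```

Emit:
drive_tool([
  [[0,0,0],[0,0,0],12],
  [[0,0,0],[0,0,0],20],
  [[0,0,0],[0,0,0],30],
  [[0,0,0],[0,0,0],30],
  [[0,0,15],[0,0,0],30],
  [[0,0,25],[0,0,0],30],
  [[0,0,40],[0,0,0],30],
  [[0,0,40],[0,0,0],30],
])

```text
time_s: 17.5
position: [0.4824, 0.4079, 0.1729]
tool_rot: [0.99, 0.142, -0.002, 0.002]
contact_force: [0.3, 1.2, 0.5]
gripper_width: 0.0302
```

Emit:
drive_tool([
  [[0,-30,20],[0,0,0],30],
  [[0,-40,10],[0,0,0],30],
  [[0,-40,0],[0,0,0],30],
  [[0,-40,0],[0,0,0],30],
  [[0,-40,0],[0,0,0],30],
])

```text
time_s: 18.0
position: [0.4867, 0.2203, 0.2159]
tool_rot: [0.989, 0.148, 0.007, -0.003]
contact_force: [0.9, -0.2, 0.2]
gripper_width: 0.0299
```

```bash
python3 tb.py .4815 .4115 .053; python3 - <<'E'
from h import *
s=arm.grab_frame("scene");t=arm.grab_frame("top")
crop(s,100,160,270,130,3,"pics/s13.png");cv2.imwrite("pics/t13.png",t)
E
```

```text
t 18.00 pos [0.4867 0.2203 0.2159] F [ 0.8931 -0.2008  0.2036] w 0.0299 q [-1.4342  0.4522  1.216   1.8799 -0.4772  1.1269 -1.3149]
left mm [  -5.1688  191.2498 -162.9292] rot deg [-0.5074  0.6875 -0.0678]
```

View pics/s13.png

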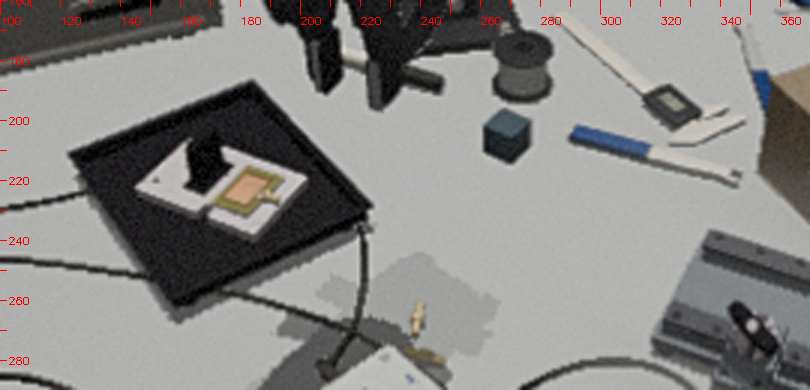

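View pics/t13.png

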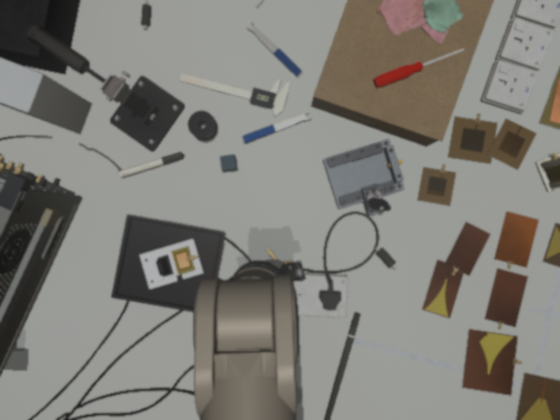

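```bash
python3 - <<'E'
from h import *
s=arm.grab_frame("scene");t=arm.grab_frame("top")
t0=cv2.imread("pics/top0.png")
m=(t.min(2)>120).astype(np.uint8);m[:,:133]=0;m[:,210:]=0;m[:232]=0;m[295:]=0
c=max(cv2.findContours(m,0,1)[0],key=cv2.contourArea);r=cv2.minAreaRect(c);print(r,onz("top",r[0],.023))
w=[onz("top",p,.023) for p in cv2.boxPoints(r)];print([np.linalg.norm(w[i]-w[i-1]) for i in range(4)])
sp=np.mean([s],0).mean(2)
yy,xx=np.mgrid[:420,:560];c=np.array([350.3,268.])
for _ in range(20):
    k=np.clip(sp-40,0,None)*np.clip(2.5-np.hypot(xx-c[0],yy-c[1]),0,1);c=np.array([(k*xx).sum(),(k*yy).sum()])/k.sum()
print("dot",c,"latched earlier 350.26 267.98")
crop(s,320,240,60,55,10,"pics/s14.png")
for nm,b in(("spacer",(215,150,30,28)),("pen",(115,145,75,40)),("att",(370,240,30,35))):
    x,y,ww,h=b;print(nm,np.abs(t[y:y+h,x:x+ww].astype(int)-t0[y:y+h,x:x+ww]).mean())
E
```

```text
((170.89450073242188, 263.4816589355469), (36.30162048339844, 56.6075325012207), 73.3007583618164) [0.4889 0.3995 0.023 ]
[np.float64(0.07213935722424736), np.float64(0.1121884841747172), np.float64(0.07234446144551068), np.float64(0.11197419316669384)]
dot [350.2799 267.9753] latched earlier 350.26 267.98
spacer 2.5123015873015873
pen 2.829222222222222
att 2.516825396825397
```

View pics/s14.png

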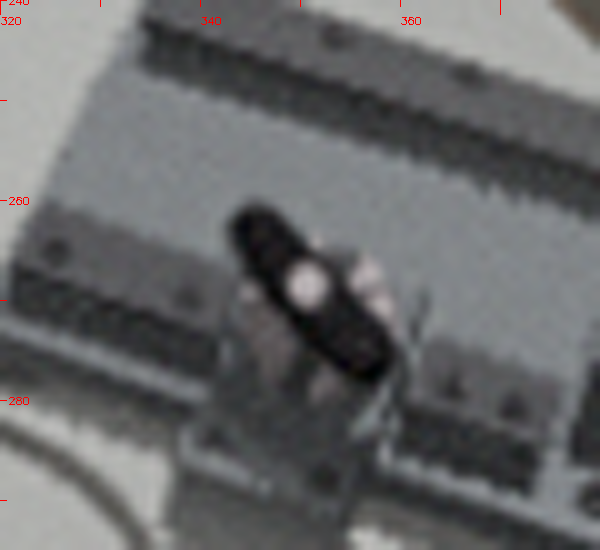

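```bash
python3 -c "
from bench import arm
print(arm.sign_off())"
```

```text
the job is handed in; nothing more can be done
None
```

I pulled the plunger out and twisted it about +60° so it latched. I then let go, slid the carrier out along its rails by the tab, and laid it in the tray. I handed the job in at about 18 s of the 72 s allowed. `sign_off` gave no verdict, so everything below is from my own measurements.

**Last checks:**
- **Carrier:** the top view gives a plate of 72 x 112 mm, its full size at the height of the tray floor, so it lies flat and board side up. Its middle is about 6 mm from the tray's measured middle.
- **Plunger:** the final image shows the grip still turned. The dot on its end is where it was just after latching, when I measured about 7.1 mm of pull and 60° of turn.
- **Small things:** the image around the spacer, and around the two objects I took for the wrench and the attenuator, is unchanged from the start. I did not positively identify those last two.
- **Hand:** it is about 0.2 m away from the carrier and touching nothing.

**What went wrong or disagreed:**
- Wrist joint 6 dipped to 0.227 to 0.229 rad twice, just under its 0.23 limit. I reduced the tool's tilt each time. I could not tell whether the judge counts that as passing the range.
- On the first try at letting the plunger down, the pin seems to have stood on the land, with about 45 N on the wrist. It appears to have dropped into its groove only when I opened the fingers.
- My first reading of the pull came out at 9.2 mm. A more careful one gave 7.1 to 7.2 mm. The later slide, which ran freely, fits a latched plunger.

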